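# Turn a coated coupon over in its cradle with a spatula

### The arm

A 7-joint arm with a two-finger parallel gripper is mounted at the origin on a cart in front of the work surface, level with it; the furniture and walls round the work are solid. World frame = base frame: x ahead of the robot, y to its left, z up, the work surface at z = 0. Lengths are in mm, angles in rad, forces in N, time in s.
With the tool pointing down it reaches from about 400 to 875 mm from the base axis. Payload 4.4 kg.
Tool frame: the origin (TCP) lies midway between the tips of the shut fingers; the grasp point (between the pads) lies ctrl.grip_depth behind it (ctrl.grip_depth is the distance from the TCP to the grasp point, in mm); z points along the fingers, y is the line along which they close (so a half turn about z gives the same grasp; the last joint's range is limited). The gripper opens to 85 mm and grips with 20 to 120 N. Pads are 22 mm wide; open, the fingers measure 114 mm over their backs; the gripper's body (76 mm by 85 mm) begins 54 mm behind the grasp point. The pads swing forward as they close: fully open they stand 13 mm farther back than shut.
Start: joints at [1.078, 0.628, 0.038, 1.517, -0.027, 0.996, -0.02], TCP at [269.104, -591.694, 192.913] pointing down, gripper open.
Joint ranges: [-3.06, 3.06], [-0.37, 2.12], [-1.25, 1.32], [0.18, 2.47], [-1.1, 4.24], [0.23, 1.98], [-2.94, 2.94]. Speed limits (rad/s): [2.57, 2.57, 3.14, 3.14, 3.14, 3.14, 3.14].

### API

Orientations are given as [roll, pitch, yaw] about the fixed x, y, z axes, in that order (R = Rz(yaw) Ry(pitch) Rx(roll)).
In Python, from cell import ctrl gives the robot as it stands.
- The arm moves only by the tool carry_out, never from a script. Its argument "deltas" is one flat list of numbers, 7 for each row, row after row: the turn, a rotation vector about the tool's x, y, z in degrees, then the shift along the tool's x, y, z in m, then the closure, from -1 (fully open) to 1 (shut). In form: [wx, wy, wz, dx, dy, dz, claw, wx, wy, wz, dx, dy, dz, claw, ...]. A call has 1 to 12 rows; each row shifts and turns the commanded pose from where the row before left it, along the tool's axes as they then stand; what a row does not reach is not made up. A row lasts 1/8 s, in which the tool goes at most 62.5 mm and 10.7 degrees, less where a joint would pass 70% of its speed; a pose out of reach is approached as far as the arm can. A call with a gripper value outside its range is refused whole. The fingers move at their own pace and stop on an object; the grip force is fixed at half the most. Time passes only in rows, so rows that do not move let the fingers close. It gives the time, the measured TCP pose, the force, the opening and the grip force at its end, in the units of the state.
- ctrl.read_state(): the state, without advancing time (a new reading comes with each control period).
- ctrl.get_image(name): name is "side" or "top"; returns the picture (384x512x3 uint8, red, green, blue); there is no depth.
- ctrl.calibration(name): a dict with "mtx" (3x3 intrinsics, pixels), "R" (3x3) and "t" (3): a world point X has camera coordinates R X + t. Camera axes: x right, y down, z forward; pixel columns grow to the right and rows downward; lengths in mm; the calibration is good to about 2 mm. A picture is of the moment at which its call begins. calibration takes no time and is no camera call.
- ctrl.finish_job(): hands the job in; it is judged then, once.
The state is a dict: "clock": time; "qpos": joint angles; "qd": joint speeds; "tau": joint torques, N m; "eef_pos": TCP position; "tool_rot": TCP orientation; "force": force on the tool from outside, world axes, zero at the start; "torque": the same for the moment, N m; "width": finger opening in mm; "gripper_force": force on a finger pad.
Only numpy, scipy, OpenCV 4.12 (cv2) and the standard library are available. Lean on these libraries where they do the work, as an engineer would, in place of code of your own. Each camera call takes 0.05 s, during which the arm holds its last target. There are 200 camera calls.

### The job

Take the spatula from its notched stand, slide its blade gently along the slot beneath the coupon in the cradle's left leaf until you feel it touch the brass backstop, then with a turn of the wrist flip the coupon over onto the right leaf, blue face up. Press on the cradle, its backstop and the coupon with less than 15 N, and touch the coupon with nothing but the spatula. Finally lay the spatula back in both notches of its stand; leave everything else where it is.

Things in the scene. Friction and masses are not known exactly. Their poses are not given: they have to be found in the camera images.
- cradle: white V-shaped turning cradle on an aluminium base, fixed, rigid, 115 x 140 mm, 90 mm high. Origin: on the bench under the valley line; x runs along the valley away from the robot, y left, z up. From the valley line two flat leaves rise outward at 30 degrees: the left, 72 mm wide, to +y, the right, 80 mm wide, to -y; both from x = -55 to +50 mm
- cradle_valley (a point): on the valley line, 50 mm above the cradle's origin; axes as the cradle's. Below, s is the distance up a leaf from the valley line and n the height square to the leaf above its bearing surface (negative: sunk in it)
- slot_mouth (a point): near end (cradle x = -55 mm) of the left leaf's slot, middle of its floor: s = 26, n = -5 mm. The slot runs along x under the coupon, s = 7 to 45 mm, 5 mm deep. At its far end a brass backstop, as wide, rises to n = -1 mm; its face is clamped by hand anywhere from cradle x = +10 to +36 mm (not measured: feel for it; rigid)
- seat_right (a point): where the coupon's centre must come to lie on the right leaf (s = 34 mm, n = +5 mm); axes as the cradle's
- coupon: ceramic test coupon 70 (x) x 60 (y) x 10 (z) mm, 65 to 125 g, white with one blue face. Origin: centre of the blue face; z from blue to white. Starts blue face down on the left leaf, x along the cradle's, near its origin, lower edge 1 mm from the valley. Turned about that edge to some 82 degrees from level it topples by itself onto the right leaf
- coupon_center (a point): centre of the coupon, 5 mm from each face
- spatula: spatula, 120 g: black octagonal handle 20 mm across flats, x = -70 to +45 mm; neck 8 mm thick; flat steel blade 30 mm wide, 3 mm thick, from x = 67 mm; nose 24 mm wide, 2 mm thick, x = 159 to 165 mm. Origin on the handle's axis, x to the tip, z square to the blade. Starts level in the stand, rolled 45 degrees about x (z leans to its right); grip it at the origin from above
- spatula_tip (a point): middle of the blade's front edge, 165 mm along x from the spatula's origin; axes as the spatula's. The left leaf's normal leans right by 30 degrees, so a spatula gripped with the gripper upright in the stand leans it 15 degrees left to enter the slot and about 40 to 45 degrees right to turn the coupon over
- stand: low fixed aluminium stand, base 140 x 60 mm, with two white 90 degree V notches, 10 mm thick, at x = -50 and +34 mm, carrying the spatula's handle; 74 mm of free handle between them. Origin: on the bench under the middle; x along the spatula, away from the robot
- stand_notch (a point): point on the axis of the handle when it lies in the stand, 80 mm above the stand's origin; the spatula's origin rests here
- beaker: bystander: clear glass beaker 52 mm wide, 70 mm tall; origin under its centre
- reagent_bottle: bystander: small bottle with blue cap, 42 mm wide, 85 mm tall; origin under its centre
- timer: bystander: white bench timer 66 x 66 x 18 mm; origin under its centre
- petri_dish: bystander: glass dish 63 mm wide, 14 mm high; origin under its centre
- tape_roll: bystander: small white tape reel 48 mm wide, 14 mm high; origin under its centre
- marker: bystander: grey and black marker lying down, 86 mm long, 12 mm thick; origin under its centre
Things that resemble listed ones, but are neither listed nor needed, are in the scene too. Leave any purple or red look-alike of the coupon alone.

How it is judged (in metres and radians):
On the way, in this order (a step that is already met when the one before it is completed fails the run):
1. the spatula is lifted out of its stand (z of spatula in the frame of stand above 0.1 m), for 0.1 s.
2. the blade lies in the slot under the coupon and touches the backstop lightly, the coupon still lying white face up (contact force between spatula and backstop_c0 above 1 N and angle between coupon's own z axis and vertical below 0.7 rad and z of spatula_tip in the frame of coupon between -0.012 and 0.0005 m and y of spatula_tip in the frame of coupon between -0.03 and 0.03 m and angle between the x axis of spatula and the x axis of cradle, either way round below 0.2 rad), for 0.1 s.
3. the coupon lies turned over on the right leaf, blue face up (distance between coupon_center and seat_right below 0.018 m and angle between coupon's own z axis and vertical between 2.45 and 2.8 rad and angle between the x axis of coupon and the x axis of cradle, either way round below 0.2 rad), for 0.2 s.
At the end, for the whole second after the job is handed in: The coupon rests on the right leaf, blue face up (centre within 18 mm of its place, at the leaf's slope within about 10 degrees, along the valley within 0.2 rad); the spatula rests in both notches of its stand (origin within 12 mm, along it within 0.1 rad); both released and at rest (all of step 3 and distance between spatula and stand_notch below 0.012 m and angle between the x axis of spatula and the x axis of stand, either way round below 0.1 rad and linear speed of each of coupon, spatula below 0.02 m/s); the robot touches nothing.
It fails at once if the spatula or the robot pressed on the cradle or its backstop with more than 15 N (contact force between any of spatula, the arm, the fingers and cradle above 15 N).
It fails at once if the spatula pressed on the coupon with more than 15 N (contact force between spatula and coupon above 15 N).
It fails at once if the coupon touched by the robot itself (contact force between any of the arm, the fingers and coupon above 0.3 N).
It fails at once if the coupon knocked off the cradle (height (world z) of coupon_center below 0.045 m).
It fails at once if a bystander moved more than 20 mm (distance of any of beaker, reagent_bottle, timer, petri_dish, tape_roll, marker from where it was at the start of the episode above 0.02 m).
It also fails if it takes over 61 s, if anything falls off the work surface, if the arm or the gripper's body presses on something with over 40 N, if the wrist force passes 120 N, or if a joint passes its speed limit or range.

## Working session

There is one attempt and no reset: what is moved stays moved. The work goes in short steps, Python scripts to look and compute and a tool call to move; the robot and the scene stay as the last step left them, time stands still between calls to the robot, and variables do not carry over. Pictures are saved under pics/ and viewed, at most 10 in all, crops included, and the job is handed in when it is done.

Besides the shell and the picture viewer there is one more tool, called after ">>>" as name(argument=value, ...), one argument or row to a line, values as JSON. carry_out: Moves the arm, as the interface text tells. Its arguments: {"type":"object","properties":{"deltas":{"type":"array"}},"required":["deltas"]}

```bash
mkdir -p pics; ls
python3 - <<'E'
from cell import ctrl
import cv2, numpy as np
for n in("side","top"):
    im=ctrl.get_image(n); cv2.imwrite(f"pics/{n}0.png",cv2.cvtColor(im,cv2.COLOR_RGB2BGR))
    c=ctrl.calibration(n); print(n,np.round(c["mtx"],1).tolist(),np.round(c["R"],4).tolist(),np.round(c["t"],1).tolist(), np.round(-np.array(c["R"]).T@np.array(c["t"])))
s=ctrl.read_state(); print(s, ctrl.grip_depth)
E
```

```text
pics
side [[398.0, 0.0, 259.0], [0.0, 398.0, 193.7], [0.0, 0.0, 1.0]] [[-0.9997, 0.0248, -0.0087], [0.0205, 0.5318, -0.8466], [-0.0164, -0.8465, -0.5322]] [581.0, 110.3, 976.5] [595. 754. 618.]
top [[352.6, 0.0, 250.4], [0.0, 352.6, 192.8], [0.0, 0.0, 1.0]] [[0.0176, -0.9998, -0.003], [-0.9852, -0.0169, -0.1708], [0.1707, 0.006, -0.9853]] [-132.1, 589.7, 1143.5] [ 388. -129. 1227.]
{'clock': 0.1, 'qpos': array([ 1.07824212,  0.62925885,  0.03842082,  1.51829222, -0.0269828 ,
        0.99630028, -0.01998317]), 'qd': array([ 1.46960423e-05, -4.02118056e-03, -2.96889497e-03, -1.87693626e-03,
       -5.32746006e-04, -7.28655158e-04,  5.69517300e-04]), 'tau': array([ 2.78533174e-03, -5.64533722e+01,  1.23039924e+00, -1.93973780e+01,
        1.12356819e-02,  5.43228962e-03, -7.47595863e-06]), 'eef_pos': array([ 268.81602746, -591.1042358 ,  192.06954532]), 'tool_rot': array([-3.13985134e+00,  1.87995750e-05,  4.26799225e-01]), 'force': array([-0.208405 ,  0.5396837, -0.3377418]), 'torque': array([-0.01608219,  0.0143134 ,  0.03666086]), 'gripper_force': 0.0, 'width': 85.8437556250344} 18.700000000000003
```

View pics/side0.png

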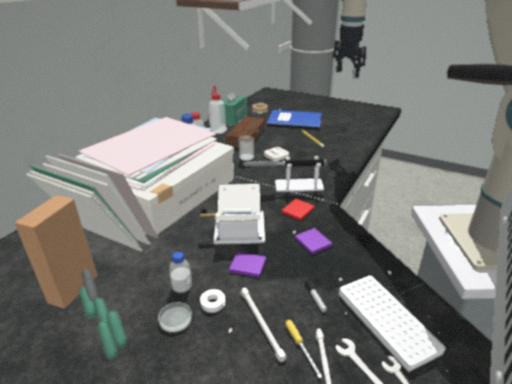

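View pics/top0.png

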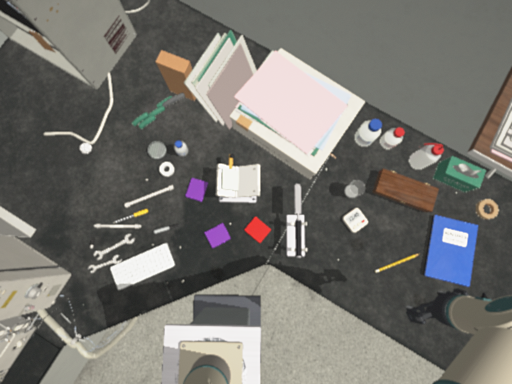

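The side view shows the cradle near (240,215) and the stand with the spatula near (298,180). In the top view the cradle is near (238,183) and the spatula runs along column 297, rows 185–255. I'll enlarge both regions.

Run:
```python
import cv2, numpy as np
t=cv2.imread("pics/top0.png")[150:265,205:325]; s=cv2.imread("pics/side0.png")[145:250,195:335]
cv2.imwrite("pics/topc.png",cv2.resize(t,None,fx=5,fy=5,interpolation=cv2.INTER_CUBIC))
cv2.imwrite("pics/sidec.png",cv2.resize(s,None,fx=5.5,fy=5.5,interpolation=cv2.INTER_CUBIC))
```

```text
(no output)
```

View pics/topc.png

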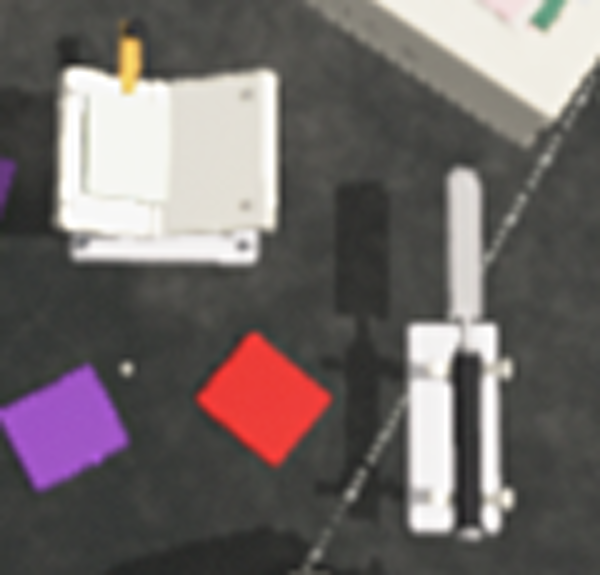

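View pics/sidec.png

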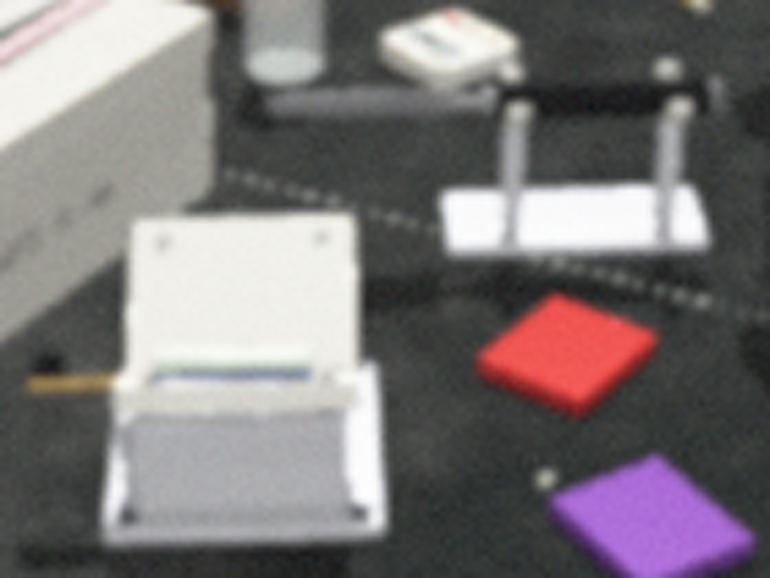

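The top crop shows the spatula axis at column ~467/5, with its tip at (464,168). The coupon sits on the left leaf, the right leaf's outer edge is at column ~277, and the near leaf edge is at row ~232. The side crop shows the right leaf's top edge at (133–355, 213), the left leaf's rim at row ~400, and the handle in both notches. Next I'll fit these edges at sub-pixel accuracy and cast rays.

```bash
cat > h.py <<'E'
import cv2, numpy as np
from scipy.ndimage import map_coordinates, gaussian_filter1d
from cell import ctrl
CAL={n:{k:np.array(v) for k,v in ctrl.calibration(n).items()} for n in("side","top")}
def ray(n,uv):
    c=CAL[n]; return -c["R"].T@c["t"], c["R"].T@np.linalg.inv(c["mtx"])@np.array([uv[0],uv[1],1.])
def onz(n,uv,z):
    o,d=ray(n,uv); return o+d*(z-o[2])/d[2]
def tri(a,b):
    (o1,d1),(o2,d2)=ray("top",a),ray("side",b)
    s=np.linalg.lstsq(np.c_[d1,-d2],o2-o1,rcond=None)[0]; p,q=o1+s[0]*d1,o2+s[1]*d2
    return (p+q)/2,np.linalg.norm(p-q)
def proj(n,X):
    c=CAL[n]; p=c["mtx"]@(c["R"]@np.array(X)+c["t"]); return p[:2]/p[2]
def edge(img,a,b,w=3,sign=0,trim=.12):
    """line through the strongest grey step near segment a-b -> homogeneous line, rms; sign>0: brighter to the right-hand (normal) side"""
    g=img.astype(float).mean(2); a,b=np.array(a,float),np.array(b,float); d=(b-a)/np.linalg.norm(b-a); nn=np.array([-d[1],d[0]])
    off=np.arange(-w,w+.01,.1); P=[]
    for t in np.linspace(trim,1-trim,int(np.linalg.norm(b-a)*2)):
        q=a+t*(b-a); pr=map_coordinates(g,[q[1]+off*nn[1],q[0]+off*nn[0]],order=1)
        gr=np.gradient(gaussian_filter1d(pr,5)); gr=np.abs(gr) if sign==0 else np.clip(gr*np.sign(sign),0,None)
        k=gr.argmax(); m=np.abs(np.arange(len(off))-k)<10; P.append(q+nn*(off[m]*gr[m]).sum()/max(gr[m].sum(),1e-9))
    P=np.array(P,np.float32)
    vx,vy,x0,y0=cv2.fitLine(P,cv2.DIST_HUBER,0,.01,.01).ravel()
    L=np.array([-vy,vx,vy*x0-vx*y0]); return L,float(np.median(np.abs(P@L[:2]+L[2])))
def X(l,m):
    p=np.cross(l,m); return p[:2]/p[2]
E
cat > m.py <<'E'
from h import *
T=cv2.imread("pics/top0.png"); S=cv2.imread("pics/side0.png")
tc=lambda x,y:((x+.5)/5-.5+205,(y+.5)/5-.5+150); sc=lambda x,y:((x+.5)/5.5-.5+195,(y+.5)/5.5-.5+145)
te=lambda a,b,**k:edge(T,tc(*a),tc(*b),**k); se=lambda a,b,**k:edge(S,sc(*a),sc(*b),**k)
E={}
E['t_right']=te((277,72),(274,230)); E['t_near']=te((165,232),(272,232)); E['t_far']=te((170,78),(270,70))
E['t_left']=te((63,72),(57,228)); E['t_base']=te((75,263),(255,265))
E['b_l']=te((448,185),(449,310),w=2); E['b_r']=te((482,185),(482,310),w=2)
E['h_l']=te((456,380),(456,490),w=2); E['h_r']=te((480,380),(480,490),w=2)
E['h_end']=te((458,528),(478,528),trim=0); E['tip']=te((454,167),(476,167),trim=0)
E['st_l']=te((410,330),(410,525),w=2);E['st_r']=te((497,380),(499,490),w=2);E['st_n']=te((412,533),(455,533),w=2);E['st_f']=te((412,325),(445,325),w=2)
E['s_rtop']=se((140,214),(350,212)); E['s_rfar']=se((132,225),(126,340)); E['s_rnear']=se((355,220),(359,350))
E['s_ltop']=se((125,412),(345,405),w=2); E['s_base']=se((110,541),(380,530)); 
E['s_htop']=se((530,84),(650,84),w=2); E['s_hbot']=se((530,115),(650,113),w=2); E['s_btop']=se((290,88),(480,86),w=2);E['s_bbot']=se((290,118),(480,110),w=2)
if __name__=="__main__":
    print({k:round(v[1],2) for k,v in E.items()})
    L={k:v[0] for k,v in E.items()}
    p=lambda *a:print(*[np.round(x,1) if not isinstance(x,str) else x for x in a])
    A=X(L['t_right'],L['t_near']);B=X(L['t_right'],L['t_far']);C=X(L['s_rtop'],L['s_rnear']);D=X(L['s_rtop'],L['s_rfar'])
    p('right near',A,C,*tri(A,C),onz('top',A,90)); p('right far',B,D,*tri(B,D),onz('top',B,90))
    for q in(X(L['t_left'],L['t_near']),X(L['t_left'],L['t_far'])): p('left cor',q,onz('top',q,86))
    for z in(0,10): p('base near',onz('top',tc(70,263),z),onz('top',tc(258,265),z))
    # spatula axis in top image: mean of handle edges / blade edges
    for r in(380,490): 
        l=np.array([0,1,-tc(0,r)[1]]); m=(X(L['h_l'],l)+X(L['h_r'],l))/2; p('handle',r,onz('top',m,80))
    for r in(185,310): 
        l=np.array([0,1,-tc(0,r)[1]]); m=(X(L['b_l'],l)+X(L['b_r'],l))/2; p('blade',r,onz('top',m,80))
    mid=lambda a,b:(L[a]+L[b]*np.sign(L[a][:2]@L[b][:2]))
    h=mid('h_l','h_r'); sh=mid('s_htop','s_hbot')
    # height of the handle: triangulate axis plane from side with top axis line
    for r in(400,435,470):
        a=X(h,np.array([0,1,-tc(0,r)[1]])); 
        # find side axis point whose ray meets
        o,d=ray('top',a); f=lambda z: sh@np.r_[proj('side',o+d*(z-o[2])/d[2]),1]
        from scipy.optimize import brentq
        z=brentq(f,20,150); p('handle z',z,o+d*(z-o[2])/d[2])
    p('tip',onz('top',X(mid('b_l','b_r'),L['tip']),80),'end',onz('top',X(h,L['h_end']),80))
    st=[X(L[a],L[b]) for a,b in(('st_l','st_n'),('st_l','st_f'),('st_r','st_n'),('st_r','st_f'))]
    for q in st: p('stand',onz('top',q,8))
E
python3 m.py
```

```text
{'t_right': 0.02, 't_near': 0.17, 't_far': 0.09, 't_left': 0.06, 't_base': 0.02, 'b_l': 0.0, 'b_r': 0.03, 'h_l': 0.04, 'h_r': 0.01, 'h_end': 0.07, 'tip': 0.12, 'st_l': 0.03, 'st_r': 0.01, 'st_n': 0.03, 'st_f': 0.0, 's_rtop': 0.06, 's_rfar': 0.08, 's_rnear': 0.11, 's_ltop': 0.12, 's_base': 0.07, 's_htop': 0.22, 's_hbot': 0.15, 's_btop': 0.19, 's_bbot': 0.22}
right near [259.9 197.8] [259.2 183. ] [ 573.4 -154.    80.6] 5.8 [ 569.  -153.5   90. ]
right far [259.8 163.3] [218.6 184.2] [ 685.1 -151.8   82. ] 3.7 [ 684.9 -151.7   90. ]
left cor [216.2 195.2] [575.6 -10.1  86. ]
left cor [216.7 168.5] [665.6  -8.8  86. ]
base near [565.1 -10.5   0. ] [ 566.  -142.7    0. ]
base near [563.7 -11.4  10. ] [ 564.5 -142.5   10. ]
handle 380 [ 481.3 -278.1   80. ]
handle 490 [ 410.7 -278.4   80. ]
blade 185 [ 610.2 -277.3   80. ]
blade 310 [ 527.  -277.8   80. ]
handle z 72.2 [ 468.9 -279.1   72.2]
handle z 72.6 [ 446.2 -279.2   72.6]
handle z 73.0 [ 423.6 -279.2   73. ]
tip [ 620.9 -277.3   80. ] end [ 386.8 -278.5   80. ]
stand [ 383.9 -248.2    8. ]
stand [ 525.6 -247.5    8. ]
stand [ 384.6 -309.8    8. ]
stand [ 526.7 -308.7    8. ]
```

Run:
```python
from m import *
p=lambda *a:print(*[np.round(x,1) if not isinstance(x,str) else x for x in a])
def sq(im,box,red):
    x0,y0,x1,y1=box; h=cv2.cvtColor(im,cv2.COLOR_BGR2HSV)
    m=(cv2.inRange(h,(0,120,80),(8,255,255))|cv2.inRange(h,(172,120,80),(180,255,255))) if red else cv2.inRange(h,(125,70,60),(155,255,255))
    k=np.zeros_like(m); k[y0:y1,x0:x1]=m[y0:y1,x0:x1]; mm=cv2.moments(k,True); return np.array([mm['m10'],mm['m01']])/mm['m00'],mm['m00']
for nm,bt,bs,r in(('red',(235,205,280,250),(270,190,325,230),1),('purp1',(195,215,240,255),(285,220,340,260),0),('purp2',(180,170,212,205),(220,245,275,285),0)):
    a,b=sq(T,bt,r),sq(S,bs,r); p(nm,a[0],a[1],b[0],b[1],*tri(a[0],b[0]))
for nm,a,b in(('stand nl',(409,533),(709,246)),('stand fl',(408,324),(447,253)),('cradle base nl',(70,263),(384,536)),('base nr',(258,265),(380,362)),('tip',(464,167),(262,102)),('end',(467,528),(710,95))):
    p(nm,*tri(tc(*a),sc(*b)))
print(np.round(proj('side',[444,-278.2,80]),1),np.round(proj('side',[444,-278.2,72.5]),1), sc(600,100))
```

```text
red [257.2 229.3] 421.0 [297.7 208.9] 460.0 [ 4.719e+02 -1.473e+02  2.000e-01] 1.4
purp1 [217.2 235.2] 431.0 [313.1 240.4] 640.0 [ 4.49e+02 -9.30e+00  2.00e-01] 1.5
purp2 [196.2 189.3] 400.0 [247.6 264.1] 749.0 [ 6.094e+02  7.030e+01 -2.000e-01] 0.9
stand nl [ 382.9 -249.    -1.4] 1.0
stand fl [ 525.7 -248.1   -1.6] 1.2
cradle base nl [566.6 -10.3  -2.8] 2.2
base nr [ 565.4 -142.6    0.8] 1.0
tip [ 622.9 -277.8   76.4] 0.5
end [ 385.4 -278.4   75.2] 2.5
[303.4 160.8] [303.2 163.1] (303.6818181818182, 162.77272727272728)
```

Run:
```python
from m import *
g=T.astype(int)
print('row profile (cols 214-262) at rows 175,180,190')
for r in(175,180,190): print(r,[int(v) for v in g[r,214:263].mean(1)])
print('col profile rows 160-205 at cols 230,250')
for c in(228,245,252): print(c,[int(v) for v in g[160:206,c].mean(1)])
for nm,a,b,z,yy in(('c_low',(170,85),(165,200),59.2,-4.1),('c_up',(86,95),(83,190),89.2,47.8),('rimR',(262,80),(260,225),90,-69.3)):
    L,r=te(a,b,w=1.6)
    for row in(100,190):
        P=onz('top',X(L,np.array([0,1,-tc(0,row)[1]])),z); print(nm,round(r,2),np.round(P,1),'valley y',round(P[1]-yy,1))
```

```text
row profile (cols 214-262) at rows 175,180,190
175 [56, 57, 100, 182, 244, 252, 251, 194, 204, 248, 246, 244, 244, 244, 244, 244, 244, 244, 244, 244, 244, 244, 244, 244, 241, 225, 219, 220, 220, 221, 220, 220, 221, 221, 221, 220, 220, 221, 221, 221, 221, 220, 221, 235, 249, 249, 151, 76, 80]
180 [56, 67, 116, 214, 253, 250, 250, 196, 202, 246, 246, 244, 244, 244, 244, 244, 244, 244, 244, 244, 244, 244, 244, 244, 240, 225, 219, 221, 221, 221, 220, 220, 221, 221, 220, 221, 221, 221, 220, 220, 221, 220, 222, 235, 250, 250, 149, 72, 77]
190 [40, 64, 121, 199, 240, 241, 247, 247, 247, 247, 245, 243, 244, 244, 244, 245, 245, 243, 226, 221, 227, 222, 224, 224, 222, 220, 221, 220, 220, 221, 220, 221, 221, 221, 220, 221, 221, 221, 216, 196, 189, 209, 217, 225, 245, 250, 153, 61, 62]
col profile rows 160-205 at cols 230,250
228 [93, 97, 96, 90, 105, 182, 246, 250, 247, 245, 244, 244, 244, 244, 244, 244, 244, 244, 244, 244, 244, 244, 244, 244, 244, 244, 244, 245, 243, 227, 244, 247, 247, 246, 247, 249, 232, 205, 230, 242, 243, 195, 104, 56, 53, 57]
245 [74, 74, 75, 75, 76, 122, 199, 222, 222, 221, 220, 221, 220, 220, 220, 220, 220, 220, 220, 220, 220, 220, 221, 221, 221, 221, 221, 220, 221, 220, 221, 221, 221, 221, 222, 216, 197, 228, 241, 243, 244, 220, 137, 77, 68, 70]
252 [77, 78, 72, 76, 125, 200, 224, 221, 216, 214, 219, 221, 221, 221, 220, 221, 221, 220, 221, 221, 220, 220, 221, 221, 220, 221, 221, 221, 222, 221, 216, 213, 220, 222, 219, 209, 219, 226, 196, 181, 229, 241, 184, 95, 69, 74]
c_low 0.06 [669.7 -80.5  59.2] valley y -76.4
c_low 0.06 [607.4 -80.8  59.2] valley y -76.7
c_up 0.35 [661.6 -29.3  89.2] valley y -77.1
c_up 0.35 [600.7 -20.3  89.2] valley y -68.1
rimR 0.07 [ 663.3 -142.5   90. ] valley y -73.2
rimR 0.07 [ 602.7 -144.3   90. ] valley y -75.0
```

>>> carry_out(
  deltas=[0,0,8.0,0,0,0,-1,0,0,8.0,0,0,0,-1,0,0,8.1,0,0,0,-1,0,0,0,0.0236,-0.039,0.0065,-1,0,0,0,0.0236,-0.039,0.0065,-1,0,0,0,0.0236,-0.039,0.0065,-1,0,0,0,0.0236,-0.039,0.0065,-1,0,0,0,0.0236,-0.039,0.0065,-1,0,0,0,0.0236,-0.039,0.0065,-1,0,0,0,0.0236,-0.039,0.0065,-1,0,0,0,0.0236,-0.039,0.0065,-1],
)

```text
clock: 1.48
eef_pos: [456.5, -277.1, 140.5]
tool_rot: [-3.141, 0.0, 0.006]
force: [0.2, -0.3, -0.3]
width: 85.5
gripper_force: 0.0
```

>>> carry_out(
  deltas=[0,0,0,0,0,0,-1,0,0,0,0,0,0,-1],
)

```text
clock: 1.72
eef_pos: [455.5, -279.0, 140.8]
tool_rot: [3.141, 0.001, 0.006]
force: [-0.8, -0.7, 0.5]
width: 85.4
gripper_force: 0.0
```

Run:
```python
from m import *
s=ctrl.read_state(); print({k:np.round(s[k],3) for k in('clock','eef_pos','tool_rot','force','width')})
im=ctrl.get_image('top'); cv2.imwrite('pics/t1.png',cv2.cvtColor(im,cv2.COLOR_RGB2BGR))
im2=ctrl.get_image('side'); cv2.imwrite('pics/s1.png',cv2.cvtColor(im2,cv2.COLOR_RGB2BGR))
a=im[190:270,270:330,::-1]; b=im2[110:210,260:340,::-1]
a=cv2.resize(a,None,fx=5,fy=5,interpolation=cv2.INTER_CUBIC); b=cv2.resize(b,None,fx=5,fy=5,interpolation=cv2.INTER_CUBIC)
o=np.zeros((500,720,3),np.uint8); o[:400,:300]=a; o[:,310:710]=b; cv2.imwrite('pics/c1.png',o)
for n in('top','side'): print(proj(n,s['eef_pos']))
# cradle x from leaf ends at col 245
for r,z in((195.8,66),(165.4,66)): print(onz('top',(245,r),z))
```

```text
{'clock': np.float64(1.725), 'eef_pos': array([ 455.532, -279.005,  140.78 ]), 'tool_rot': array([3.141e+00, 1.000e-03, 6.000e-03]), 'force': array([-0.802, -0.711,  0.5  ]), 'width': np.float64(85.353)}
[300.76115757 232.44523351]
[300.37513864 141.68143153]
[ 578.68120825 -104.21502164   66.        ]
[ 683.00774132 -102.10454757   66.        ]
```

View pics/c1.png

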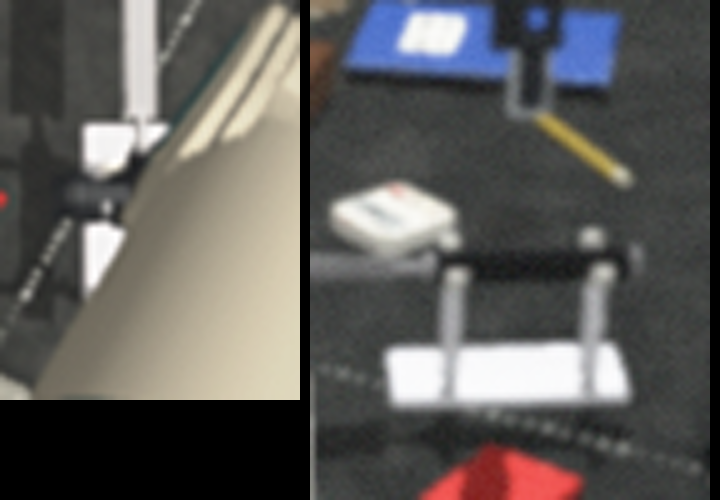

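The side crop shows the open fingertips at about pixel (303.5,133) and the handle at about (305,162). The top crop shows the left finger at (290,229). I'll check those against the projected fingertip positions.

Run:
```python
from h import *
for y in(-229,-236,-279,-322): print(y,[np.round(proj('side',[455.5,y,z]),1).tolist() for z in(140.8,154,175,213)])
im=cv2.imread('pics/s1.png')
for r in range(108,150,2): print(r,[int(v) for v in im[r,294:314].mean(1)])
```

```text
-229 [[302.5, 149.4], [302.7, 145.0], [303.1, 137.9], [303.8, 124.6]]
-236 [[302.2, 148.3], [302.4, 143.9], [302.8, 136.8], [303.5, 123.6]]
-279 [[300.4, 141.7], [300.6, 137.4], [301.0, 130.5], [301.6, 117.6]]
-322 [[298.7, 135.5], [298.9, 131.3], [299.3, 124.5], [299.9, 112.0]]
108 [62, 61, 61, 52, 44, 45, 39, 40, 45, 43, 44, 40, 44, 45, 40, 43, 50, 56, 60, 62]
110 [78, 76, 62, 44, 40, 40, 40, 41, 41, 46, 53, 52, 48, 38, 41, 39, 54, 60, 68, 65]
112 [124, 109, 84, 50, 41, 35, 39, 40, 52, 71, 95, 102, 93, 71, 51, 46, 68, 93, 102, 104]
114 [132, 117, 85, 52, 37, 39, 33, 36, 54, 75, 99, 108, 102, 75, 47, 55, 92, 117, 130, 134]
116 [131, 112, 80, 52, 40, 39, 40, 39, 45, 52, 57, 61, 54, 43, 43, 57, 84, 115, 130, 132]
118 [128, 110, 81, 55, 47, 42, 40, 42, 43, 47, 44, 48, 43, 45, 49, 64, 91, 119, 135, 137]
120 [131, 126, 109, 101, 97, 106, 108, 92, 62, 38, 36, 44, 59, 82, 108, 115, 129, 133, 135, 135]
122 [134, 133, 135, 134, 133, 131, 129, 106, 76, 52, 47, 48, 72, 110, 135, 140, 140, 136, 142, 135]
124 [122, 124, 128, 129, 127, 127, 130, 109, 73, 45, 44, 51, 70, 113, 132, 137, 140, 138, 1
[... 358 characters left out ...]
5, 67]
134 [67, 65, 64, 66, 65, 67, 72, 78, 80, 78, 85, 98, 120, 132, 134, 120, 101, 85, 68, 68]
136 [66, 63, 61, 65, 68, 60, 60, 63, 66, 66, 67, 67, 69, 87, 112, 128, 136, 129, 114, 95]
138 [65, 66, 65, 60, 58, 61, 65, 63, 61, 65, 65, 65, 65, 67, 62, 75, 95, 113, 135, 137]
140 [59, 64, 58, 62, 59, 62, 64, 65, 57, 66, 63, 65, 66, 69, 71, 71, 69, 71, 86, 105]
142 [61, 61, 64, 60, 63, 58, 63, 63, 61, 61, 66, 67, 67, 72, 70, 71, 72, 72, 73, 69]
144 [65, 63, 65, 63, 60, 64, 58, 60, 59, 58, 59, 65, 66, 64, 67, 65, 67, 65, 59, 65]
146 [59, 63, 65, 66, 66, 64, 62, 64, 58, 63, 64, 64, 67, 65, 63, 65, 67, 61, 61, 61]
148 [63, 64, 65, 67, 66, 66, 63, 63, 63, 70, 69, 69, 67, 72, 71, 69, 68, 70, 65, 71]
```

>>> carry_out(
  deltas=[0,0,0,0,0,0.02,-1,0,0,0,0,0,0.02,-1,0,0,0,0,0,0.02,-1,0,0,0,0,0,0.0185,-1,0,0,0,0,0,0,-1,0,0,0,0,0,0,-1],
)

```text
clock: 2.58
eef_pos: [456.0, -279.6, 63.0]
tool_rot: [3.141, -0.001, 0.005]
force: [0.8, 0.2, 0.5]
width: 85.2
gripper_force: 0.0
```

Run:
```python
from h import *
im=ctrl.get_image('side')[:,:,::-1]; cv2.imwrite('pics/s2.png',im)
cv2.imwrite('pics/c2.png',cv2.resize(im[120:200,250:350],None,fx=6,fy=6,interpolation=cv2.INTER_CUBIC))
```

```text
(no output)
```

View pics/c2.png

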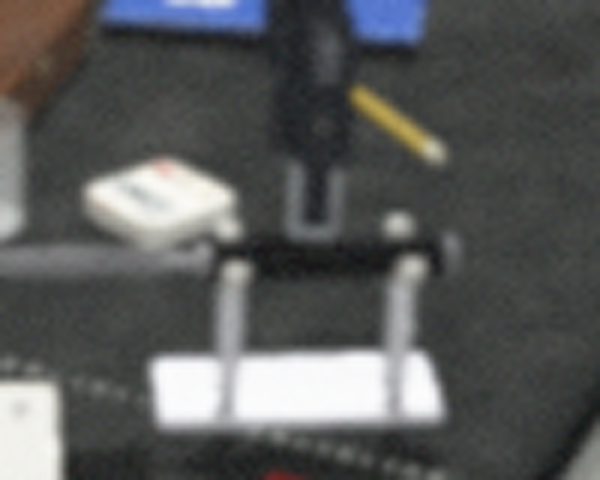

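The crop shows the finger outline ending at about pixel (302,159.5), just at the handle's top edge. It isn't clear whether that is the far finger. Closing is harmless and will settle it.

>>> carry_out(
  deltas=[0,0,0,0,-0.001,0.0015,-1,0,0,0,0,0,0,1,0,0,0,0,0,0,1,0,0,0,0,0,0,1,0,0,0,0,0,0,1,0,0,0,0,0,0,1],
)

```text
clock: 3.38
eef_pos: [456.0, -277.6, 60.9]
tool_rot: [3.142, -0.0, 0.006]
force: [-0.2, 0.4, -0.7]
width: -0.1
gripper_force: 0.0
```

Run:
```python
from h import *
s=ctrl.read_state(); print({k:np.round(s[k],3) for k in('clock','eef_pos','tool_rot','force','torque','width','gripper_force')})
im=ctrl.get_image('side')[:,:,::-1]
for r in range(140,172,2): print(r,[int(v) for v in im[r,294:316].mean(1)])
```

```text
{'clock': np.float64(3.375), 'eef_pos': array([ 455.997, -277.555,   60.922]), 'tool_rot': array([ 3.142, -0.   ,  0.006]), 'force': array([-0.223,  0.35 , -0.689]), 'torque': array([-0.018, -0.002, -0.011]), 'width': np.float64(-0.143), 'gripper_force': np.float64(0.0)}
140 [54, 57, 40, 32, 42, 39, 37, 44, 51, 53, 48, 46, 40, 53, 59, 68, 71, 75, 83, 102, 123, 138]
142 [62, 54, 47, 38, 34, 36, 41, 39, 39, 36, 35, 36, 49, 54, 66, 70, 72, 68, 69, 70, 77, 90]
144 [64, 65, 58, 44, 40, 40, 47, 44, 40, 45, 41, 42, 50, 53, 65, 66, 63, 63, 63, 64, 61, 67]
146 [64, 78, 88, 79, 64, 47, 41, 41, 49, 67, 70, 57, 56, 57, 63, 62, 61, 63, 64, 64, 64, 69]
148 [69, 79, 102, 113, 89, 52, 48, 46, 71, 99, 103, 81, 73, 67, 66, 68, 69, 70, 68, 66, 65, 65]
150 [65, 78, 102, 108, 86, 58, 40, 48, 67, 93, 101, 84, 67, 70, 72, 69, 73, 69, 66, 74, 68, 66]
152 [65, 84, 109, 107, 84, 56, 38, 50, 68, 90, 90, 75, 64, 61, 68, 67, 59, 67, 60, 66, 61, 61]
154 [68, 88, 110, 106, 78, 52, 44, 51, 76, 91, 92, 71, 63, 63, 64, 63, 63, 66, 60, 64, 63, 69]
156 [65, 80, 103, 111, 103, 87, 88, 94, 107, 99, 78, 63, 61, 63, 67, 66, 70, 66, 68, 83, 119, 161]
158 [58, 61, 69, 77, 79, 76, 80, 80, 83, 78, 69, 64, 66, 68, 61, 65, 69, 64, 65, 87, 123, 152]
160 [47, 43, 39, 41, 35, 34, 36, 35, 40, 43, 44, 48, 46, 39, 45, 38, 42, 42, 41, 48, 57, 59]
162 [37, 31, 38, 29, 32, 23, 29, 37, 29, 31, 33, 29, 35, 33, 31, 37, 30, 25, 34, 32, 30, 31]
164 [26, 26, 31, 26, 24, 20, 31, 24, 26, 31, 24, 29, 29, 25, 28, 24, 26, 28, 29, 30, 29, 72]
166 [45, 43, 44, 41, 45, 46, 48, 50, 46, 48, 50, 53, 43, 48, 45, 50, 48, 53, 59, 64, 84, 114]
168 [62, 60, 65, 65, 66, 64, 70, 63, 60, 64, 66, 65, 66, 64, 64, 61, 63, 62, 64, 73, 104, 147]
170 [65, 65, 66, 67, 67, 70, 69, 66, 68, 64, 64, 64, 68, 67, 67, 64, 64, 63, 58, 70, 107, 145]
```

The side view puts the shut fingertips at about row 158, just above the handle (rows 160–166), and the measured width is 0. So the fingers closed over the top of the handle, and the real tips sit roughly 30 mm above the reported TCP. I'll open, go lower while watching the force, and retry.

>>> carry_out(
  deltas=[0,0,0,0,0,0,-1,0,0,0,0,0,0,-1,0,0,0,0,0,0,-1,0,0,0,0,0,0,-1,0,0,0,0,0,0.006,-1,0,0,0,0,0,0.006,-1,0,0,0,0,0,0.006,-1,0,0,0,0,0,0.006,-1,0,0,0,0,0,0,-1],
)

```text
clock: 4.55
eef_pos: [455.5, -277.3, 36.3]
tool_rot: [-3.141, 0.001, 0.006]
force: [0.2, -0.0, 0.1]
width: 85.4
gripper_force: 0.0
```

Run:
```python
from h import *
s=ctrl.read_state(); print({k:np.round(s[k],3) for k in('clock','eef_pos','tool_rot','force','torque','width','gripper_force')})
im=ctrl.get_image('side')[:,:,::-1];im2=ctrl.get_image('top')[:,:,::-1]
a=cv2.resize(im[120:200,260:340],None,fx=5,fy=5,interpolation=cv2.INTER_CUBIC);b=cv2.resize(im2[180:260,260:340],None,fx=5,fy=5,interpolation=cv2.INTER_CUBIC)
cv2.imwrite('pics/c3.png',np.hstack([a,b[:400]]))
```

```text
{'clock': np.float64(4.55), 'eef_pos': array([ 455.505, -277.312,   36.271]), 'tool_rot': array([-3.141e+00,  1.000e-03,  6.000e-03]), 'force': array([ 0.238, -0.03 ,  0.113]), 'torque': array([-0.006, -0.037,  0.052]), 'width': np.float64(85.389), 'gripper_force': np.float64(0.0)}
```

View pics/c3.png

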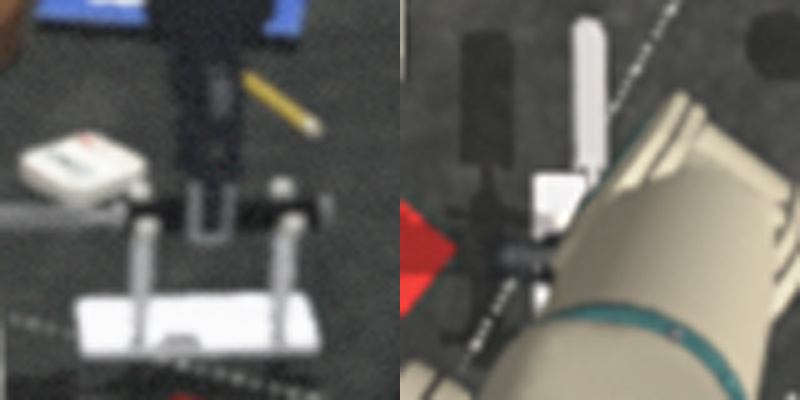

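The left panel shows the near finger now crossing in front of the handle, with its tip at row ~168 and the gripper body at row ~156, well above the notches. I'll go 10 mm lower and close.

>>> carry_out(
  deltas=[0,0,0,0,0,0.005,-1,0,0,0,0,0,0.005,-1,0,0,0,0,0,0,1,0,0,0,0,0,0,1,0,0,0,0,0,0,1,0,0,0,0,0,0,1,0,0,0,0,0,0,1],
)

```text
clock: 5.52
eef_pos: [456.1, -276.3, 27.3]
tool_rot: [-3.14, 0.0, 0.007]
force: [0.8, 4.2, 5.0]
width: 18.7
gripper_force: 58.9
```

Run:
```python
from h import *
s=ctrl.read_state(); print({k:np.round(s[k],3) for k in('clock','eef_pos','tool_rot','force','torque','width','gripper_force')})
im=ctrl.get_image('side')[:,:,::-1];cv2.imwrite('pics/s4.png',im)
print([int(v) for v in im[140:180,303].mean(1)],[int(v) for v in im[140:180,299].mean(1)])
```

```text
{'clock': np.float64(5.525), 'eef_pos': array([ 456.06 , -276.302,   27.283]), 'tool_rot': array([-3.14 ,  0.   ,  0.007]), 'force': array([0.803, 4.207, 4.965]), 'torque': array([ 0.888,  0.081, -0.08 ]), 'width': np.float64(18.657), 'gripper_force': np.float64(58.902)}
[75, 72, 74, 77, 74, 82, 84, 81, 77, 71, 66, 53, 46, 46, 37, 43, 48, 48, 60, 71, 85, 91, 87, 85, 79, 83, 87, 92, 97, 87, 74, 63, 64, 66, 61, 59, 55, 69, 131, 211] [40, 36, 34, 37, 40, 38, 40, 41, 40, 43, 39, 41, 42, 42, 39, 41, 43, 44, 42, 49, 55, 57, 56, 52, 54, 48, 49, 57, 87, 107, 90, 76, 71, 69, 69, 67, 65, 72, 133, 213]
```

Gripped: width 18.7 mm, pad force 59 N. I'll lift straight up, then turn the wrist −15° about tool x in free air. The resulting shift shows the true TCP-to-handle distance.

>>> carry_out(
  deltas=[0,0,0,0,0,-0.005,1,0,0,0,0,0,-0.015,1,0,0,0,0,0,-0.02,1,0,0,0,0,0,-0.02,1,0,0,0,0,0,-0.02,1,0,0,0,0,0,-0.01,1,0,0,0,0,0,0,1,0,0,0,0,0,0,1],
)

```text
clock: 6.58
eef_pos: [455.5, -277.3, 116.4]
tool_rot: [-3.141, 0.001, 0.006]
force: [1.3, -1.0, -1.1]
width: 18.5
gripper_force: 58.6
```

```bash
cat > st.py <<'E'
from h import *
import sys
s=ctrl.read_state(); print({k:np.round(s[k],3).tolist() for k in('clock','eef_pos','tool_rot','force','torque','width')})
for n in('top','side'): cv2.imwrite(f'pics/{n}_{sys.argv[1]}.png',ctrl.get_image(n)[:,:,::-1])
E
python3 st.py lift
```

```text
{'clock': 6.575, 'eef_pos': [455.548, -277.283, 116.435], 'tool_rot': [-3.141, 0.001, 0.006], 'force': [1.302, -1.047, -1.092], 'torque': [-0.01, 0.064, 0.013], 'width': 18.497}
```

>>> carry_out(
  deltas=[-7.5,0,0,0,0,0,1,-7.5,0,0,0,0,0,1,0,0,0,0,0,0,1,0,0,0,0,0,0,1],
)

```text
clock: 7.18
eef_pos: [456.0, -277.4, 116.6]
tool_rot: [2.88, 0.001, 0.007]
force: [-0.7, -0.5, -1.7]
width: 18.7
gripper_force: 59.0
```

```bash
python3 st.py lean
python3 - <<'E'
from h import *
o=np.zeros((600,800,3),np.uint8)
for i,nm in enumerate(('lift','lean')):
    t=cv2.imread(f'pics/top_{nm}.png')[175:235,270:330]; s=cv2.imread(f'pics/side_{nm}.png')[100:175,225:325]
    t=cv2.resize(t,(300,300),interpolation=cv2.INTER_CUBIC); s=cv2.resize(s,(400,300),interpolation=cv2.INTER_CUBIC)
    o[300*i:300*i+300,:300]=t; o[300*i:300*i+300,310:710]=s
cv2.imwrite('pics/c5.png',o)
E
```

```text
{'clock': 7.175, 'eef_pos': [456.023, -277.417, 116.633], 'tool_rot': [2.88, 0.001, 0.007], 'force': [-0.729, -0.512, -1.741], 'torque': [0.243, 0.047, 0.051], 'width': 18.741}
```

View pics/c5.png

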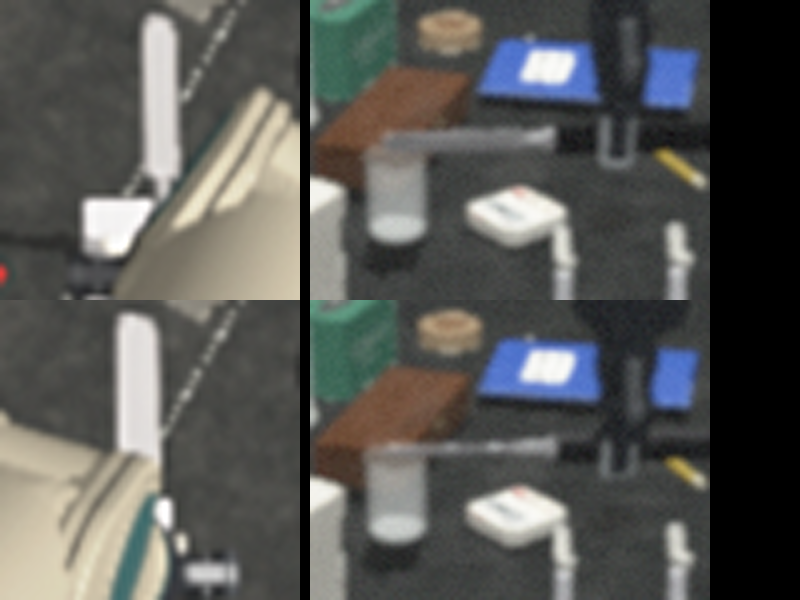

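The blade moved about 4.3 px (~13 mm) sideways for a 15° lean, so the handle axis lies ~50 mm behind the reported TCP rather than 18.7 mm. The lean also brought the blade parallel to the leaf, as intended. Next I'll check top-camera bias using the held blade and work out the approach pose.

```bash
cat > plan.py <<'E'
from scipy.spatial.transform import Rotation as Ro
import numpy as np
from cell import ctrl
D=52.; TIP=165.; CX,CY,PHI=633.5,-76.3,0.012
def cr(x,s,n,roll=30.,left=True):
    "cradle leaf coords (left leaf) -> world"
    y=s*np.cos(np.pi/6)-n*.5; z=50+s*.5+n*np.cos(np.pi/6); c,k=np.cos(PHI),np.sin(PHI); return np.array([CX+c*x-k*y,CY+k*x+c*y,z])
def tool_for(tip,roll,yaw=PHI,pitch=0):
    "tool pose so the spatula tip is at tip, spatula roll (deg) about its x"
    R=Ro.from_euler('xyz',[np.pi+np.radians(roll-45),pitch,yaw]); M=R.as_matrix(); return tip-TIP*M[:,0]+D*M[:,2],R
def tip_now():
    s=ctrl.read_state(); M=Ro.from_euler('xyz',s['tool_rot']).as_matrix(); return s['eef_pos']-D*M[:,2]+TIP*M[:,0]
def delta(p,R,s=None):
    s=s or ctrl.read_state(); R0=Ro.from_euler('xyz',s['tool_rot'])
    return np.degrees((R0.inv()*R).as_rotvec()),R0.inv().apply(p-s['eef_pos'])
E
python3 - <<'E'
from h import *; from plan import *
for nm,P,lean,l,r in(('lift',[455.5,-277.3,116.4],0,(141,178),None),('lean',[456,-277.4,116.6],-15,(117,160),None)):
    T=cv2.imread(f'pics/top_{nm}.png'); f=lambda x,y:((x+.5)/5-.5+270,(y+.5)/5-.5+175)
    y0,y1=(30,140); a=edge(T,f(l[0],y0),f(l[0]+2,y1),w=1.8); b=edge(T,f(l[1],y0),f(l[1]+1,y1),w=1.8)
    M=Ro.from_euler('xyz',[np.pi+np.radians(lean),0,.006]).as_matrix(); ax=np.array(P)-D*M[:,2]
    for row in(45,130):
        ln=np.array([0,1,-f(0,row)[1]]); m=(X(a[0],ln)+X(b[0],ln))/2; w=onz('top',m,ax[2]); print(nm,np.round(a[1],2),np.round(b[1],2),np.round(w,1),'pred y',round(ax[1]+.006*(w[0]-ax[0]),1))
p,R=tool_for(cr(-45,26,40),30); print(p,delta(p,R))
E
```

```text
lift 0.0 0.05 [ 602.6 -278.1  168.4] pred y -276.4
lift 0.0 0.05 [ 550.1 -278.8  168.4] pred y -276.7
lean 0.02 0.1 [ 602.7 -265.2  166.8] pred y -263.1
lean 0.02 0.1 [ 550.1 -265.4  166.8] pred y -263.4
[423.64641983 -89.76108156  47.41287318] (array([-0.01146775,  0.1167028 , -0.49582507]), array([ -31.23949311, -201.13771722,   18.19895906]))
```

```bash
sed -i 's/^D=.*/D=52.; TIP=165.; CX,CY,PHI=633.5,-74.7,0.010/' plan.py
python3 - <<'E'
from plan import *
np.set_printoptions(precision=2,suppress=True)
for n in(60,20): p,R=tool_for(cr(-45,26,n),30); print(n,p,*delta(p,R))
E
```

```text
60 [423.72 -97.74  64.73] [-0.01  0.09 -0.39] [ -31.19 -188.95    3.53]
20 [423.52 -77.74  30.09] [-0.01  0.09 -0.39] [ -31.33 -217.23   31.82]
```

>>> carry_out(
  deltas=[0,0,-0.2,-0.0045,-0.027,0.0005,1,0,0,-0.2,-0.0045,-0.027,0.0005,1,0,0,0,-0.0045,-0.027,0.0005,1,0,0,0,-0.0045,-0.027,0.0005,1,0,0,0,-0.0045,-0.027,0.0005,1,0,0,0,-0.0045,-0.027,0.0005,1,0,0,0,-0.0042,-0.027,0.0005,1,0,0,0,0,0,0,1,0,0,0,0,0,0,1],
)

```text
clock: 8.4
eef_pos: [423.1, -98.0, 65.0]
tool_rot: [2.88, 0.001, 0.01]
force: [-0.2, -0.2, -0.8]
width: 18.5
gripper_force: 59.0
```

```bash
python3 st.py n60
python3 - <<'E'
from plan import *
import cv2
np.set_printoptions(precision=2,suppress=True)
print('tip',tip_now())
p,R=tool_for(cr(-45,26,20),30); print(*delta(p,R))
t=cv2.resize(cv2.imread('pics/top_n60.png')[150:225,200:275],(375,375),interpolation=cv2.INTER_CUBIC); s=cv2.resize(cv2.imread('pics/side_n60.png')[145:225,195:280],(425,400),interpolation=cv2.INTER_CUBIC)
o=np.zeros((400,800,3),np.uint8);o[:375,:375]=t;o[:,375:]=s;cv2.imwrite('pics/c6.png',o)
E
```

```text
{'clock': 8.4, 'eef_pos': [423.085, -98.004, 64.977], 'tool_rot': [2.88, 0.001, 0.01], 'force': [-0.152, -0.205, -0.786], 'torque': [0.331, 0.039, 0.023], 'width': 18.539}
tip [587.94 -82.85 115.2 ]
[ 0.01  0.03 -0.01] [  0.69 -28.55  28.55]
```

View pics/c6.png

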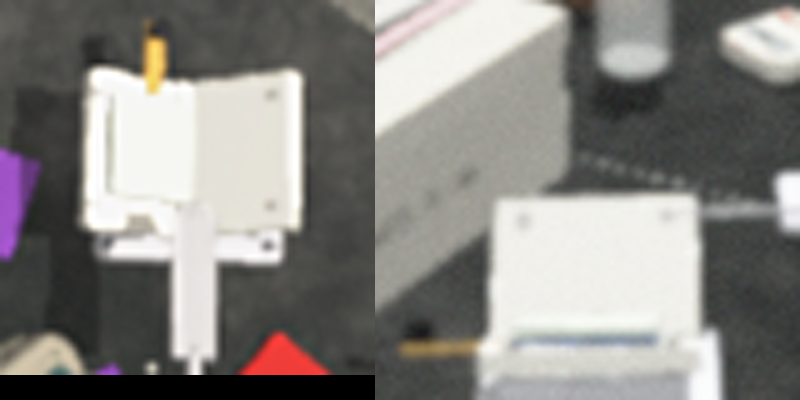

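The top panel shows the blade over the valley with its tip at panel row ~200. The slot mouth's left end is visible at panel (128,218), left of the blade. I'll check the tip x and slot edge against the model before descending.

Run:
```python
from h import *; from plan import *
np.set_printoptions(precision=1,suppress=True)
im=cv2.imread('pics/top_n60.png').astype(int).mean(2)
print('tip proj',proj('top',tip_now()),'slot left',proj('top',cr(-55,45,0)),proj('top',cr(-55,45,-5)),'right',proj('top',cr(-55,7,0)),'coupon near',proj('top',cr(-35,30,10)))
for r in range(184,200): print(r,im[r,220:250].astype(int))
```

```text
tip proj [238.1 190.3] slot left [224.5 195.3] [223.8 195.5] right [234.7 196.3] coupon near [230.  189.4]
184 [250 199 214 246 246 245 245 245 245 245 245 245 245 245 245 245 245 244
 238 225 222 223 223 223 222 223 223 223 223 223]
185 [250 204 221 246 246 245 245 245 245 244 245 245 245 245 245 245 245 244
 238 225 222 223 223 223 223 223 223 223 223 223]
186 [249 207 226 246 246 245 245 245 245 245 245 245 245 245 245 245 245 244
 236 224 222 223 223 223 223 223 223 223 223 223]
187 [249 208 222 244 245 245 245 245 245 245 245 245 245 245 245 245 245 244
 235 224 222 223 224 223 223 223 223 223 223 223]
188 [248 223 221 237 240 242 244 244 244 243 244 244 244 245 246 246 246 245
 235 224 223 223 223 223 223 223 223 223 223 223]
189 [247 246 245 242 238 234 231 229 229 231 235 237 236 240 245 246 246 245
 232 221 222 223 223 223 223 223 223 223 223 223]
190 [247 248 247 247 246 244 245 245 245 246 246 244 228 224 228 220 225 225
 217 214 222 226 224 223 223 223 223 223 223 224]
191 [246 247 247 247 248 247 249 250 250 249 248 248 246 245 237 206 216 219
 216 219 226 232 226 223 22
[... 338 characters left out ...]
244 239 230 226
 226 227 227 228 227 219 222 224 224 225 225 224]
195 [242 238 239 243 234 189 175 175 172 169 180 230 250 248 244 240 231 226
 226 227 227 227 224 214 215 219 221 223 225 216]
196 [171 169 172 177 167 155 161 163 165 180 185 213 242 244 238 238 231 226
 226 227 227 227 221 204 199 201 205 210 208 192]
197 [135 119 134 166 176 178 183 185 200 227 230 225 219 219 220 236 231 226
 226 227 227 227 224 221 227 230 232 232 230 216]
198 [117  96 146 220 234 235 234 233 236 242 242 239 233 226 223 237 230 227
 226 228 227 226 227 232 241 242 242 243 242 239]
199 [129 133 197 243 247 246 245 245 244 244 244 244 243 239 233 238 231 227
 226 228 228 227 230 238 243 244 244 244 244 244]
```

The tip, slot wall and coupon edge all agree with the model to within ~0.5 px. I'll descend square to the leaf to n ≈ 6.

>>> carry_out(
  deltas=[0,0,0,0,-0.0075,0.0075,1,0,0,0,0,-0.0075,0.0075,1,0,0,0,0,-0.0075,0.0075,1,0,0,0,0,-0.0075,0.0075,1,0,0,0,0,-0.005,0.005,1,0,0,0,0,-0.0035,0.0035,1,0,0,0,0,0,0,1,0,0,0,0,0,0,1],
)

```text
clock: 9.5
eef_pos: [419.3, -71.9, 20.7]
tool_rot: [2.879, 0.009, 0.011]
force: [1.0, -0.8, -2.6]
width: 18.4
gripper_force: 59.0
```

```bash
cat >> plan.py <<'E'
def lc(P):
    "world -> cradle x, s, n"
    d=np.array(P)-[CX,CY,50]; c,k=np.cos(PHI),np.sin(PHI); x,y=c*d[0]+k*d[1],-k*d[0]+c*d[1]
    return np.round([x,y*np.cos(np.pi/6)+d[2]*.5,-y*.5+d[2]*np.cos(np.pi/6)],2)
def rep():
    s=ctrl.read_state(); M=Ro.from_euler('xyz',s['tool_rot']).as_matrix(); f=s['force']
    print('t',round(s['clock'],2),'tip x,s,n',lc(tip_now()),'rot deg',np.round(np.degrees(s['tool_rot']),2),'F',np.round(f,1),'F_s,F_n',np.round([f[1]*.866+f[2]*.5,-f[1]*.5+f[2]*.866],1),'tq',np.round(s['torque'],2),'w',round(s['width'],1))
E
python3 -c "from plan import *;rep()"
```

```text
t 9.5 tip x,s,n [-48.69  25.87   7.45] rot deg [164.93   0.54   0.65] F [ 1.  -0.8 -2.6] F_s,F_n [-2.  -1.8] tq [ 0.38 -0.01  0.03] w 18.4
```

```bash
python3 -c "
from plan import *
s=ctrl.read_state();print(np.round(s['qpos'],3),np.round(s['qd'],3))"
```

```text
[-0.305  0.698  0.249  2.282  0.451  0.235 -2.11 ] [-0.001 -0.004  0.005 -0.     0.004  0.002 -0.005]
```

>>> carry_out(
  deltas=[0,0,0,0.004,0,0,1,0,0,0,0,0,0,1],
)

```text
clock: 9.75
eef_pos: [424.3, -71.8, 21.0]
tool_rot: [2.879, 0.008, 0.011]
force: [0.3, 0.8, -0.9]
width: 18.2
gripper_force: 59.0
```

```bash
python3 -c "
from plan import *
rep();s=ctrl.read_state();print(np.round(s['qpos'],3))"
```

```text
t 9.75 tip x,s,n [-43.82  26.16   7.86] rot deg [164.94   0.45   0.65] F [ 0.3  0.8 -0.9] F_s,F_n [ 0.3 -1.2] tq [ 0.37  0.   -0.03] w 18.2
[-0.299  0.699  0.243  2.271  0.45   0.244 -2.108]
```

>>> carry_out(
  deltas=[0,0,0,0.004,0,0,1,0,0,0,0,0,0,1,0,0,0,0,0,0,1],
)

```text
clock: 10.12
eef_pos: [427.4, -71.9, 20.9]
tool_rot: [2.879, 0.009, 0.011]
force: [0.0, 0.2, -1.5]
width: 18.6
gripper_force: 59.0
```

```bash
python3 -c "
from plan import *
rep();s=ctrl.read_state();print(np.round(s['qpos'],3))"
```

```text
t 10.12 tip x,s,n [-40.63  25.88   7.66] rot deg [164.93   0.52   0.64] F [ 0.   0.2 -1.5] F_s,F_n [-0.6 -1.4] tq [0.33 0.03 0.04] w 18.6
[-0.294  0.7    0.237  2.261  0.449  0.254 -2.106]
```

>>> carry_out(
  deltas=[0,0.48,0.13,0,0,0,1,0,0,0,0,-0.0035,0.0035,1,0,0,0,0,-0.002,0.002,1,0,0,0,0,0,0,1,0,0,0,0,0,0,1],
)

```text
clock: 10.75
eef_pos: [427.4, -68.1, 14.2]
tool_rot: [2.878, 0.0, 0.011]
force: [0.1, 0.9, -1.2]
width: 18.6
gripper_force: 59.0
```

```bash
python3 -c "
from plan import *
rep();s=ctrl.read_state();print(np.round(s['qpos'],3))"
```

```text
t 10.75 tip x,s,n [-41.07  26.54   1.24] rot deg [1.6493e+02 2.0000e-02 6.3000e-01] F [ 0.1  0.9 -1.2] F_s,F_n [ 0.1 -1.5] tq [ 0.36  0.04 -0.05] w 18.6
[-0.283  0.71   0.205  2.271  0.572  0.238 -2.244]
```

>>> carry_out(
  deltas=[0,0,0,0,-0.0007,0.0007,1,0,0,0,0,-0.0007,0.0007,1,0,0,0,0,-0.0007,0.0007,1,0,0,0,0,0,0,1],
)

```text
clock: 11.25
eef_pos: [427.4, -66.4, 11.5]
tool_rot: [2.879, 0.0, 0.011]
force: [0.8, -0.9, -1.5]
width: 18.8
gripper_force: 59.0
```

```bash
python3 -c "
from plan import *
rep()"
```

```text
t 11.25 tip x,s,n [-41.04  26.65  -1.99] rot deg [1.6494e+02 3.0000e-02 6.5000e-01] F [ 0.8 -0.9 -1.5] F_s,F_n [-1.5 -0.9] tq [0.33 0.05 0.03] w 18.8
```

>>> carry_out(
  deltas=[0,0,0,0,-0.0007,0.0007,1,0,0,0,0,0,0,1],
)

```text
clock: 11.5
eef_pos: [427.4, -65.9, 10.6]
tool_rot: [2.879, 0.0, 0.011]
force: [-1.1, -0.3, -0.7]
width: 18.4
gripper_force: 59.0
```

```bash
python3 -c "
from plan import *
rep()"
```

```text
t 11.5 tip x,s,n [-41.03  26.67  -2.96] rot deg [1.6494e+02 2.0000e-02 6.5000e-01] F [-1.1 -0.3 -0.7] F_s,F_n [-0.6 -0.5] tq [0.34 0.04 0.06] w 18.4
```

>>> carry_out(
  deltas=[0,0,0,0,-0.0005,0.0005,1,0,0,0,0,0,0,1,0,0,0,0,0,0,1],
)

```text
clock: 11.88
eef_pos: [427.4, -65.7, 10.1]
tool_rot: [2.879, 0.0, 0.011]
force: [0.1, 0.5, -0.9]
width: 18.6
gripper_force: 59.0
```

```bash
python3 -c "
from plan import *
rep()"
```

```text
t 11.88 tip x,s,n [-41.02  26.6   -3.54] rot deg [1.6493e+02 2.0000e-02 6.4000e-01] F [ 0.1  0.5 -0.9] F_s,F_n [ 0. -1.] tq [ 0.34  0.02 -0.04] w 18.6
```

>>> carry_out(
  deltas=[0,0,0,0,-0.0005,0.0005,1,0,0,0,0,0,0,1,0,0,0,0,0,0,1],
)

```text
clock: 12.25
eef_pos: [427.4, -65.3, 9.4]
tool_rot: [2.879, 0.0, 0.011]
force: [0.7, 0.2, -0.7]
width: 18.8
gripper_force: 59.0
```

```bash
python3 -c "
from plan import *
rep()"
```

```text
t 12.25 tip x,s,n [-41.    26.63  -4.29] rot deg [1.6493e+02 2.0000e-02 6.5000e-01] F [ 0.7  0.2 -0.7] F_s,F_n [-0.1 -0.7] tq [0.34 0.06 0.04] w 18.8
```

>>> carry_out(
  deltas=[0,0,0,0,-0.0005,0.0005,1,0,0,0,0,0,0,1,0,0,0,0,0,0,1],
)

```text
clock: 12.62
eef_pos: [427.4, -65.1, 8.9]
tool_rot: [2.878, 0.0, 0.011]
force: [0.4, -0.7, -0.6]
width: 18.3
gripper_force: 59.1
```

```bash
python3 -c "
from plan import *
rep()"
```

```text
t 12.62 tip x,s,n [-41.02  26.5   -4.87] rot deg [1.6492e+02 2.0000e-02 6.3000e-01] F [ 0.4 -0.7 -0.6] F_s,F_n [-0.9 -0.1] tq [ 0.16 -0.09 -0.04] w 18.3
```

>>> carry_out(
  deltas=[0,0,0,0,-0.0005,0.0005,1,0,0,0,0,0,0,1,0,0,0,0,0,0,1],
)

```text
clock: 13.0
eef_pos: [427.4, -64.8, 8.3]
tool_rot: [2.878, 0.0, 0.011]
force: [0.0, 0.1, 0.9]
width: 18.6
gripper_force: 59.2
```

```bash
python3 -c "
from plan import *
rep()"
```

```text
t 13.0 tip x,s,n [-40.99  26.46  -5.51] rot deg [1.6492e+02 1.0000e-02 6.2000e-01] F [0.  0.1 0.9] F_s,F_n [0.5 0.7] tq [ 0.01 -0.24 -0.21] w 18.6
```

Contact with the slot floor shows at reported n ≈ −4.6 (torque change, ~1.6 N), which fixes the height. I'll raise the blade to mid-gap and slide in.

>>> carry_out(
  deltas=[0,0,0,0,0.0013,-0.0013,1,0,0,0,0,0,0,1,0,0,0,0.003,0,0,1,0,0,0,0.003,0,0,1,0,0,0,0.002,0,0,1,0,0,0,0.002,0,0,1,0,0,0,0,0,0,1],
)

```text
clock: 13.88
eef_pos: [437.6, -65.4, 9.8]
tool_rot: [2.879, 0.0, 0.011]
force: [0.2, -0.8, -0.9]
width: 18.9
gripper_force: 59.0
```

```bash
python3 -c "
from plan import *
rep()"
```

```text
t 13.88 tip x,s,n [-30.82  26.63  -3.84] rot deg [1.6494e+02 1.0000e-02 6.4000e-01] F [ 0.2 -0.8 -0.9] F_s,F_n [-1.1 -0.4] tq [0.33 0.07 0.01] w 18.9
```

Free at x = −31 and about to pass under, or already under, the coupon's near edge. I'll continue in two guarded parts.

>>> carry_out(
  deltas=[0,0,0,0.002,0,0,1,0,0,0,0.002,0,0,1,0,0,0,0.002,0,0,1,0,0,0,0.002,0,0,1,0,0,0,0,0,0,1],
)

```text
clock: 14.5
eef_pos: [445.6, -65.3, 9.8]
tool_rot: [2.879, 0.0, 0.011]
force: [0.1, -0.3, -1.7]
width: 18.7
gripper_force: 59.0
```

```bash
python3 -c "
from plan import *
rep()"
```

```text
t 14.5 tip x,s,n [-22.79  26.68  -3.86] rot deg [164.94   0.     0.65] F [ 0.1 -0.3 -1.7] F_s,F_n [-1.1 -1.3] tq [0.3  0.03 0.02] w 18.7
```

>>> carry_out(
  deltas=[0,0,0,0.003,0,0,1,0,0,0,0.003,0,0,1,0,0,0,0.003,0,0,1,0,0,0,0.003,0,0,1,0,0,0,0,0,0,1],
)

```text
clock: 15.12
eef_pos: [457.8, -65.1, 9.8]
tool_rot: [2.879, -0.0, 0.011]
force: [0.5, -0.7, -0.9]
width: 18.4
gripper_force: 59.0
```

```bash
python3 -c "
from plan import *
rep()"
```

```text
t 15.12 tip x,s,n [-10.66  26.68  -3.82] rot deg [ 1.6494e+02 -1.0000e-02  6.4000e-01] F [ 0.5 -0.7 -0.9] F_s,F_n [-1.  -0.5] tq [ 0.33  0.1  -0.01] w 18.4
```

>>> carry_out(
  deltas=[0,0,0,0.003,0,0,1,0,0,0,0.003,0,0,1,0,0,0,0.003,0,0,1,0,0,0,0.003,0,0,1,0,0,0,0,0,0,1],
)

```text
clock: 15.75
eef_pos: [469.7, -65.0, 9.8]
tool_rot: [2.879, -0.0, 0.011]
force: [-0.1, 1.2, -0.7]
width: 18.6
gripper_force: 59.0
```

```bash
python3 -c "
from plan import *
rep()"
```

```text
t 15.75 tip x,s,n [ 1.32 26.69 -3.84] rot deg [164.94  -0.     0.64] F [-0.1  1.2 -0.7] F_s,F_n [ 0.7 -1.3] tq [0.38 0.05 0.04] w 18.6
```

>>> carry_out(
  deltas=[0,0,0,0.0015,0,0,1,0,0,0,0.0015,0,0,1,0,0,0,0,0,0,1],
)

```text
clock: 16.12
eef_pos: [472.5, -65.0, 9.8]
tool_rot: [2.879, 0.0, 0.011]
force: [-0.3, -0.3, -1.4]
width: 18.5
gripper_force: 59.0
```

>>> carry_out(
  deltas=[0,0,0,0.001,0,0,1,0,0,0,0.001,0,0,1,0,0,0,0,0,0,1],
)

```text
clock: 16.5
eef_pos: [474.5, -65.0, 9.8]
tool_rot: [2.879, 0.0, 0.011]
force: [-0.4, -0.0, -0.8]
width: 18.5
gripper_force: 59.0
```

>>> carry_out(
  deltas=[0,0,0,0.001,0,0,1,0,0,0,0.001,0,0,1,0,0,0,0,0,0,1],
)

```text
clock: 16.88
eef_pos: [476.5, -64.9, 9.8]
tool_rot: [2.879, 0.0, 0.011]
force: [0.3, 0.6, -0.1]
width: 18.4
gripper_force: 59.0
```

>>> carry_out(
  deltas=[0,0,0,0.001,0,0,1,0,0,0,0.001,0,0,1,0,0,0,0,0,0,1],
)

```text
clock: 17.25
eef_pos: [478.5, -64.9, 9.8]
tool_rot: [2.879, 0.0, 0.011]
force: [-1.1, -0.1, -1.2]
width: 18.6
gripper_force: 59.0
```

>>> carry_out(
  deltas=[0,0,0,0.001,0,0,1,0,0,0,0.001,0,0,1,0,0,0,0,0,0,1],
)

```text
clock: 17.62
eef_pos: [480.5, -64.9, 9.8]
tool_rot: [2.879, 0.0, 0.011]
force: [-0.2, -0.3, -1.0]
width: 18.7
gripper_force: 59.0
```

>>> carry_out(
  deltas=[0,0,0,0.001,0,0,1,0,0,0,0.001,0,0,1,0,0,0,0,0,0,1],
)

```text
clock: 18.0
eef_pos: [482.5, -64.9, 9.8]
tool_rot: [2.879, 0.0, 0.011]
force: [0.2, -0.6, -0.7]
width: 18.8
gripper_force: 59.0
```

>>> carry_out(
  deltas=[0,0,0,0.0012,0,0,1,0,0,0,0.0013,0,0,1,0,0,0,0,0,0,1],
)

```text
clock: 18.38
eef_pos: [485.1, -64.8, 9.8]
tool_rot: [2.879, 0.0, 0.011]
force: [-0.0, -0.2, -0.6]
width: 18.3
gripper_force: 59.0
```

>>> carry_out(
  deltas=[0,0,0,0.0012,0,0,1,0,0,0,0.0013,0,0,1,0,0,0,0,0,0,1],
)

```text
clock: 18.75
eef_pos: [487.6, -64.8, 9.8]
tool_rot: [2.879, 0.0, 0.011]
force: [-0.4, 0.5, -1.2]
width: 18.5
gripper_force: 59.0
```

>>> carry_out(
  deltas=[0,0,0,0.0012,0,0,1,0,0,0,0.0013,0,0,1,0,0,0,0,0,0,1],
)

```text
clock: 19.12
eef_pos: [490.0, -64.8, 9.8]
tool_rot: [2.879, 0.0, 0.011]
force: [-0.3, -0.0, -1.0]
width: 18.5
gripper_force: 59.0
```

>>> carry_out(
  deltas=[0,0,0,0.0012,0,0,1,0,0,0,0.0013,0,0,1,0,0,0,0,0,0,1],
)

```text
clock: 19.5
eef_pos: [492.1, -64.8, 9.7]
tool_rot: [2.878, 0.001, 0.011]
force: [-0.6, 0.3, -0.7]
width: 18.9
gripper_force: 59.1
```

>>> carry_out(
  deltas=[0,0,0,0.0005,0,0,1,0,0,0,0,0,0,1],
)

```text
clock: 19.75
eef_pos: [492.1, -64.9, 9.7]
tool_rot: [2.878, 0.002, 0.011]
force: [-2.0, 0.6, -0.7]
width: 18.3
gripper_force: 59.1
```

```bash
python3 -c "
from plan import *
rep()"
```

```text
t 19.75 tip x,s,n [23.81 26.41 -4.11] rot deg [1.6491e+02 9.0000e-02 6.3000e-01] F [-2.   0.6 -0.7] F_s,F_n [ 0.1 -0.9] tq [ 0.39  0.46 -0.14] w 18.3
```

The tip has stopped moving and the backstop reaction is building (F_x ≈ −2 N, moment 0.46 N·m). I'll add a small push and hold.

>>> carry_out(
  deltas=[0,0,0,0.0005,0,0,1,0,0,0,0,0,0,1,0,0,0,0,0,0,1],
)

```text
clock: 20.12
eef_pos: [492.2, -65.0, 9.6]
tool_rot: [2.878, 0.002, 0.011]
force: [-5.1, 1.2, -1.1]
width: 18.2
gripper_force: 59.1
```

Run:
```python
from plan import *
rep()
```

```text
t 20.12 tip x,s,n [23.9  26.23 -4.2 ] rot deg [1.649e+02 1.300e-01 6.300e-01] F [-5.1  1.2 -1.1] F_s,F_n [ 0.5 -1.5] tq [ 0.41  1.1  -0.23] w 18.2
```

The backstop was felt and held at ~5 N. Next I'll back off 3 mm and lift the blade to contact, then plan the turn about the valley line.

>>> carry_out(
  deltas=[0,0,0,-0.002,0,0,1,0,0,0,-0.002,0,0,1,0,0,0,0,0.0007,-0.0007,1,0,0,0,0,0.0007,-0.0007,1,0,0,0,0,0,0,1,0,0,0,0,0,0,1],
)

```text
clock: 20.88
eef_pos: [489.7, -65.7, 11.5]
tool_rot: [2.879, -0.0, 0.011]
force: [0.4, -0.0, -0.8]
width: 18.6
gripper_force: 59.0
```

```bash
cat >> plan.py <<'E'
def arc(ths,ns,s=26.4,x=20.,n0=0.6,mode='start',P=None,R=None):
    "rows (rotvec deg, shift mm) through rolls ths (deg) with blade centre at true height ns above the turning leaf plane"
    st=ctrl.read_state(); P=st['eef_pos'] if P is None else P; R=Ro.from_euler('xyz',st['tool_rot']) if R is None else R
    for th,n in zip(ths,ns):
        a=np.radians(th-30); n=n-n0; c,k=np.cos(a),np.sin(a)
        tip=cr(x,s*c+n*k,-s*k+n*c) if False else None
        b=np.radians(th); y=s*np.cos(np.radians(60)-b) if False else None
        # leaf plane turned from roll 30 to th (clockwise seen along +x reversed): up-direction u, normal w
        u=np.array([np.cos(b),np.sin(b)]); w=np.array([-np.sin(b),np.cos(b)]); q=s*u+n*w
        cp,sp=np.cos(PHI),np.sin(PHI); tip=np.array([CX+cp*x-sp*q[0],CY+sp*x+cp*q[0],50+q[1]])
        p,Rn=tool_for(tip,th,yaw=0.011); rv=np.degrees((R.inv()*Rn).as_rotvec()); B=R if mode=='start' else Rn
        d=B.inv().apply(p-P); print(th,n,'turn',np.round(rv,2),'shift mm',np.round(d,2)); P,R=p,Rn
E
python3 - <<'E'
from plan import *
rep(); arc([30,33,37,42,47,52,57,62],[-1.2,-1.2,-1.2,-1.2,-1.2,-1.2,-1.2,-1.5])
print('end mode');arc([30,33,37,42,47],[-1.2,-1.2,-1.2,-1.2,-1.2],mode='end')
E
```

```text
t 20.88 tip x,s,n [21.24 26.84 -1.89] rot deg [ 1.6494e+02 -1.0000e-02  6.5000e-01] F [ 0.4 -0.  -0.8] F_s,F_n [-0.4 -0.7] tq [0.4 0.  0. ] w 18.6
30 -1.7999999999999998 turn [ 0.06 -0.02  0.02] shift mm [-1.26  0.26  0.21]
33 -1.7999999999999998 turn [ 3.  0. -0.] shift mm [-0.   -1.78 -1.09]
37 -1.7999999999999998 turn [4. 0. 0.] shift mm [-0.   -2.37 -1.48]
42 -1.7999999999999998 turn [5. 0. 0.] shift mm [-0.   -2.94 -1.87]
47 -1.7999999999999998 turn [5. 0. 0.] shift mm [-0.   -2.94 -1.87]
52 -1.7999999999999998 turn [5. 0. 0.] shift mm [-0.   -2.94 -1.87]
57 -1.7999999999999998 turn [5. 0. 0.] shift mm [-0.   -2.94 -1.87]
62 -2.1 turn [ 5.  0. -0.] shift mm [-0.   -3.17 -1.68]
end mode
30 -1.7999999999999998 turn [ 0.06 -0.02  0.02] shift mm [-1.26  0.26  0.21]
33 -1.7999999999999998 turn [ 3.  0. -0.] shift mm [-0.   -1.84 -1.  ]
37 -1.7999999999999998 turn [4. 0. 0.] shift mm [-0.   -2.46 -1.31]
42 -1.7999999999999998 turn [5. 0. 0.] shift mm [-0.   -3.09 -1.61]
47 -1.7999999999999998 turn [5. 0. 0.] shift mm [-0.   -3.09 -1.61]
```

>>> carry_out(
  deltas=[3,0,0,0,-0.0018,-0.0011,1,4,0,0,0,-0.0024,-0.0015,1,5,0,0,0,-0.003,-0.0019,1,5,0,0,0,-0.003,-0.0019,1,0,0,0,0,0,0,1],
)

```text
clock: 21.5
eef_pos: [488.9, -58.1, 16.1]
tool_rot: [-3.109, 0.001, 0.004]
force: [-0.6, -0.1, -1.1]
width: 18.6
gripper_force: 59.2
```

Run:
```python
from plan import *
rep(); s=ctrl.read_state(); print(np.round(s['qpos'],2))
arc([47,52,57,62,67,71,75,79,82],[-1.2,-1.2,-1.2,-1.5,-2.2,-2.8,-3.5,-4.2,-4.7],x=21.)
```

```text
t 21.5 tip x,s,n [20.55 22.32  7.86] rot deg [-1.7811e+02  4.0000e-02  2.5000e-01] F [-0.6 -0.1 -1.1] F_s,F_n [-0.7 -0.9] tq [-0.03  0.04 -0.04] w 18.6
[ 0.29  0.72 -0.31  2.08  0.44  0.4  -1.92]
47 -1.7999999999999998 turn [ 0.11  0.03 -0.38] shift mm [ 0.46 -2.94  0.11]
52 -1.7999999999999998 turn [5. 0. 0.] shift mm [-0.   -2.94 -1.87]
57 -1.7999999999999998 turn [5. 0. 0.] shift mm [-0.   -2.94 -1.87]
62 -2.1 turn [ 5.  0. -0.] shift mm [-0.   -3.17 -1.68]
67 -2.8000000000000003 turn [5. 0. 0.] shift mm [-0.   -3.49 -1.44]
71 -3.4 turn [ 4. -0.  0.] shift mm [-0.   -2.87 -1.13]
75 -4.1 turn [ 4. -0.  0.] shift mm [-0.   -2.97 -1.1 ]
79 -4.8 turn [ 4.  0. -0.] shift mm [-0.   -3.   -1.13]
82 -5.3 turn [3. 0. 0.] shift mm [-0.   -2.26 -0.87]
```

>>> carry_out(
  deltas=[0,0,0,0,0,0,1,0,0,0,0,0,0,1],
)

```text
clock: 21.75
eef_pos: [489.2, -53.2, 16.2]
tool_rot: [-3.109, 0.001, 0.014]
force: [-0.2, 0.4, -1.9]
width: 18.4
gripper_force: 59.1
```

Run:
```python
from plan import *
rep(); s=ctrl.read_state(); print(np.round(s['qpos'],2))
arc([47,52,57,62,67,71,75,79,82],[-1.2,-1.2,-1.2,-1.5,-2.2,-2.8,-3.5,-4.2,-4.7],x=21.)
import cv2
from h import *
t=cv2.resize(ctrl.get_image('top')[150:225,200:275,::-1],(375,375),interpolation=cv2.INTER_CUBIC); q=cv2.resize(ctrl.get_image('side')[145:225,195:280,::-1],(425,400),interpolation=cv2.INTER_CUBIC)
o=np.zeros((400,800,3),np.uint8);o[:375,:375]=t;o[:,375:]=q;cv2.imwrite('pics/c7.png',o)
```

```text
t 21.75 tip x,s,n [20.95 28.04  4.65] rot deg [-1.7811e+02  4.0000e-02  8.3000e-01] F [-0.2  0.4 -1.9] F_s,F_n [-0.7 -1.8] tq [-0.04  0.07  0.  ] w 18.4
[ 0.28  0.72 -0.31  2.08  0.44  0.4  -1.92]
47 -1.7999999999999998 turn [0.11 0.05 0.2 ] shift mm [0.08 1.96 0.01]
52 -1.7999999999999998 turn [5. 0. 0.] shift mm [-0.   -2.94 -1.87]
57 -1.7999999999999998 turn [5. 0. 0.] shift mm [-0.   -2.94 -1.87]
62 -2.1 turn [ 5.  0. -0.] shift mm [-0.   -3.17 -1.68]
67 -2.8000000000000003 turn [5. 0. 0.] shift mm [-0.   -3.49 -1.44]
71 -3.4 turn [ 4. -0.  0.] shift mm [-0.   -2.87 -1.13]
75 -4.1 turn [ 4. -0.  0.] shift mm [-0.   -2.97 -1.1 ]
79 -4.8 turn [ 4.  0. -0.] shift mm [-0.   -3.   -1.13]
82 -5.3 turn [3. 0. 0.] shift mm [-0.   -2.26 -0.87]
```

View pics/c7.png

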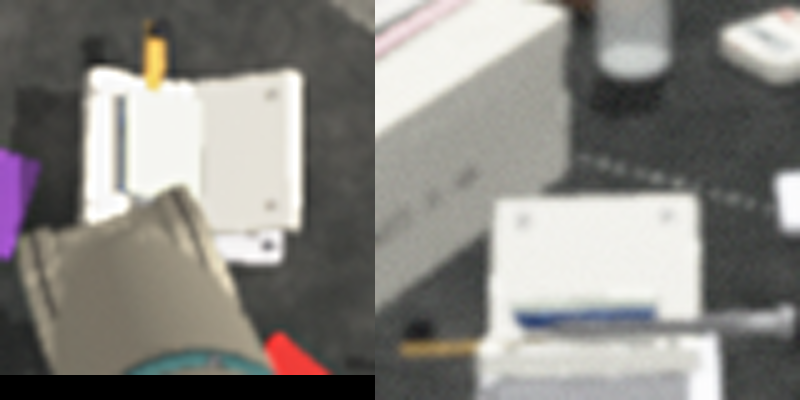

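The coupon is rising on the blade: its blue underside shows at side panel (515–655, 318) and its upper edge at top panel column ~122. I'll continue more slowly to avoid arm swing.

>>> carry_out(
  deltas=[0,0,0,0,0,0,1,2,0,0,0,-0.0012,-0.0007,1,2.5,0,0,0,-0.0015,-0.0009,1,2.5,0,0,0,-0.0015,-0.0009,1,2.5,0,0,0,-0.0015,-0.0009,1,2.5,0,0,0,-0.0015,-0.0009,1,2.0,0,0,0,-0.0012,-0.0007,1,1,0,0,0,-0.0006,-0.0004,1,0,0,0,0,0,0,1,0,0,0,0,0,0,1,0,0,0,0,0,0,1],
)

```text
clock: 23.22
eef_pos: [489.2, -46.2, 23.0]
tool_rot: [-2.846, 0.0, 0.012]
force: [0.3, 0.1, -1.3]
width: 19.0
gripper_force: 59.2
```

Run:
```python
from plan import *
rep(); s=ctrl.read_state(); print(np.round(s['qpos'],2))
arc([62,67,71,75,79,82],[-1.5,-2.2,-2.8,-3.5,-4.2,-4.7],x=21.)
```

```text
t 23.23 tip x,s,n [21.04 24.55 12.12] rot deg [-1.6309e+02  1.0000e-02  7.1000e-01] F [ 0.3  0.1 -1.3] F_s,F_n [-0.6 -1.2] tq [-0.37  0.06  0.01] w 19.0
[ 0.66  0.82 -0.62  2.02  0.31  0.49 -1.65]
62 -2.1 turn [0.09 0.03 0.07] shift mm [-0.02  0.74  0.23]
67 -2.8000000000000003 turn [5. 0. 0.] shift mm [-0.   -3.49 -1.44]
71 -3.4 turn [ 4. -0.  0.] shift mm [-0.   -2.87 -1.13]
75 -4.1 turn [ 4. -0.  0.] shift mm [-0.   -2.97 -1.1 ]
79 -4.8 turn [ 4.  0. -0.] shift mm [-0.   -3.   -1.13]
82 -5.3 turn [3. 0. 0.] shift mm [-0.   -2.26 -0.87]
```

>>> carry_out(
  deltas=[1.5,0,0,0,-0.001,-0.0004,1,2.3,0,0,0,-0.0015,-0.0006,1,2.5,0,0,0,-0.0017,-0.0007,1,2.5,0,0,0,-0.0017,-0.0007,1,2.3,0,0,0,-0.0015,-0.0006,1,1.9,0,0,0,-0.0012,-0.0004,1,0,0,0,0,0,0,1,0,0,0,0,0,0,1],
)

```text
clock: 24.22
eef_pos: [489.0, -39.7, 29.3]
tool_rot: [-2.619, 0.0, 0.012]
force: [1.8, 0.2, -1.3]
width: 18.6
gripper_force: 59.2
```

Run:
```python
from plan import *
rep(); s=ctrl.read_state(); print(np.round(s['qpos'],2))
arc([75,79,82,85,88],[-3.5,-4.2,-4.7,-4.7,-4.7],x=21.)
```

```text
t 24.23 tip x,s,n [20.92 21.46 15.7 ] rot deg [-1.5006e+02  2.0000e-02  6.7000e-01] F [ 1.8  0.2 -1.3] F_s,F_n [-0.5 -1.2] tq [-0.62  0.07  0.09] w 18.6
[ 0.88  0.96 -0.8   1.95  0.23  0.61 -1.47]
75 -4.1 turn [0.06 0.04 0.02] shift mm [ 0.12 -0.23  0.05]
79 -4.8 turn [ 4.  0. -0.] shift mm [-0.   -3.   -1.13]
82 -5.3 turn [3. 0. 0.] shift mm [-0.   -2.26 -0.87]
85 -5.3 turn [3. 0. 0.] shift mm [-0.   -1.91 -1.22]
88 -5.3 turn [3. 0. 0.] shift mm [-0.   -1.91 -1.22]
```

Now slowly through the topple angle: 75° to 86°.

>>> carry_out(
  deltas=[1.5,0,0,0,-0.0012,-0.0004,1,1.5,0,0,0,-0.0012,-0.0004,1,1.5,0,0,0,-0.0012,-0.0004,1,1.5,0,0,0,-0.0012,-0.0005,1,1.5,0,0,0,-0.001,-0.0006,1,1.5,0,0,0,-0.001,-0.0006,1,1,0,0,0,-0.0007,-0.0004,1,1,0,0,0,-0.0007,-0.0004,1,0,0,0,0,0,0,1,0,0,0,0,0,0,1],
)

```text
clock: 25.48
eef_pos: [489.0, -35.2, 37.0]
tool_rot: [-2.427, 0.0, 0.012]
force: [-0.3, -0.3, -0.8]
width: 18.5
gripper_force: 59.2
```

```bash
cat > blue.py <<'E'
from h import *; from plan import *
def blue():
    for n,(x0,y0,x1,y1) in(('top',(205,150,275,215)),('side',(195,150,290,250))):
        im=ctrl.get_image(n)[:,:,::-1]; h=cv2.cvtColor(np.ascontiguousarray(im[y0:y1,x0:x1]),cv2.COLOR_BGR2HSV)
        m=cv2.inRange(h,(100,80,30),(130,255,255)); k,l,st,c=cv2.connectedComponentsWithStats(m)
        if k>1:
            i=1+st[1:,4].argmax(); print(n,'blue area',st[i,4],'bbox',st[i,:4]+[x0,y0,0,0],'cent',np.round(c[i]+[x0,y0],1))
        else: print(n,'no blue')
E
python3 - <<'E'
from blue import *
rep(); blue()
print('expected seat (blue face) px',[np.round(proj(v,[CX,CY-34*.866+0,50+17])+0,1) for v in('top','side')])
arc([86,90],[-4.7,-4.7],x=21.)
E
```

```text
t 25.48 tip x,s,n [21.01 19.3  19.21] rot deg [-1.3907e+02  1.0000e-02  6.6000e-01] F [-0.3 -0.3 -0.8] F_s,F_n [-0.7 -0.6] tq [-0.89  0.08  0.04] w 18.5
top no blue
side blue area 211 bbox [224 193  26  17] cent [234.  197.5]
expected seat (blue face) px [array([245.3, 179.7]), array([237.4, 198.1])]
86 -5.3 turn [0.08 0.04 0.03] shift mm [0.   0.17 0.36]
90 -5.3 turn [ 4.  0. -0.] shift mm [-0.   -2.53 -1.65]
```

>>> carry_out(
  deltas=[1,0,0,0,-0.0007,-0.0004,1,1,0,0,0,-0.0007,-0.0004,1,1,0,0,0,-0.0007,-0.0004,1,1,0,0,0,-0.0007,-0.0004,1,0,0,0,0,0,0,1,0,0,0,0,0,0,1],
)

```text
clock: 26.32
eef_pos: [489.0, -34.3, 40.0]
tool_rot: [-2.357, 0.0, 0.011]
force: [-0.2, -0.1, -0.8]
width: 18.6
gripper_force: 59.2
```

Run:
```python
from blue import *
rep(); blue()
im=ctrl.get_image('top'); 
for r in(165,172,180,188,195): print(r,[tuple(int(q) for q in v) for v in im[r,222:262:5]])
im=ctrl.get_image('side'); print('side')
for r in(184,188,192,196,200,205,210): print(r,[tuple(int(q) for q in v) for v in im[r,218:262:7]])
```

```text
t 26.32 tip x,s,n [20.99 18.   20.54] rot deg [-1.3506e+02  2.0000e-02  6.5000e-01] F [-0.2 -0.1 -0.8] F_s,F_n [-0.4 -0.7] tq [-0.92  0.03  0.  ] w 18.6
top no blue
side blue area 233 bbox [224 191  26  18] cent [234.5 196.4]
165 [(253, 253, 252), (201, 195, 181), (192, 154, 99), (130, 131, 119), (126, 123, 116), (165, 160, 151), (213, 207, 193), (243, 241, 232)]
172 [(247, 247, 247), (145, 117, 70), (146, 115, 55), (239, 240, 229), (229, 225, 216), (228, 225, 216), (229, 226, 216), (241, 239, 232)]
180 [(247, 247, 247), (182, 176, 164), (186, 180, 168), (240, 240, 229), (228, 225, 216), (229, 225, 216), (229, 226, 216), (241, 239, 232)]
188 [(247, 247, 247), (218, 214, 199), (185, 180, 168), (140, 148, 148), (229, 225, 216), (229, 226, 216), (230, 226, 216), (233, 230, 220)]
195 [(245, 242, 232), (251, 252, 252), (185, 179, 167), (227, 224, 216), (224, 220, 210), (229, 225, 216), (218, 215, 203), (188, 183, 170)]
side
184 [(167, 166, 159), (196, 194, 185), (172, 172, 166), (190, 191, 184), (199, 199, 192), (220, 220, 212), (93, 93, 90)]
188 [(182, 181, 175), (229, 230, 226), (245, 246, 241), (247, 247, 244), (249, 250, 246), (216, 217, 213), (111, 113, 107)]
192 [(177, 177, 170), (92, 112, 158), (73, 101, 150), (65, 92, 144), (61, 89, 144), (244, 244, 239), (115, 119, 114)]
196 [(171, 171, 164), (39, 72, 131), (38, 72, 129), (41, 74, 132), (47, 77, 134), (244, 243, 239), (134, 135, 131)]
200 [(205, 206, 201), (44, 75, 132), (131, 134, 138), (130, 129, 132), (134, 134, 134), (143, 144, 144), (140, 140, 141)]
205 [(204, 205, 196), (52, 78, 135), (135, 136, 138), (136, 137, 136), (136, 136, 138), (133, 132, 134), (133, 133, 134)]
210 [(208, 209, 202), (171, 175, 178), (177, 178, 182), (175, 177, 178), (176, 177, 175), (239, 240, 235), (155, 155, 152)]
```

The coupon now stands nearly upright: side view blue spans rows 191–209, and the top view shows only its edge near column 237. It is wedged in the V, so I'll keep rotating past vertical and bring the blade face toward it.

Run:
```python
from plan import *
s=ctrl.read_state(); print(np.round(s['qpos'],2)); arc([90,92,94,96,98,100,102],[-4.7,-4,-3.5,-3,-2.5,-2,-2],x=21.)
```

```text
[ 1.05  1.14 -0.93  1.84  0.15  0.77 -1.31]
90 -5.3 turn [0.08 0.04 0.02] shift mm [0.01 0.35 0.38]
92 -4.6 turn [ 2. -0.  0.] shift mm [-0.   -0.77 -1.28]
94 -4.1 turn [ 2.  0. -0.] shift mm [-0.   -0.9  -1.13]
96 -3.6 turn [ 2.  0. -0.] shift mm [-0.   -0.89 -1.12]
98 -3.1 turn [ 2. -0.  0.] shift mm [-0.   -0.87 -1.1 ]
100 -2.6 turn [ 2.  0. -0.] shift mm [-0.   -0.86 -1.09]
102 -2.6 turn [ 2. -0.  0.] shift mm [-0.   -1.21 -0.74]
```

>>> carry_out(
  deltas=[2,0,0,0,-0.0005,-0.001,1,2,0,0,0,-0.0009,-0.0011,1,2,0,0,0,-0.0009,-0.0011,1,1.5,0,0,0,-0.0007,-0.0008,1,0,0,0,0,0,0,1,0,0,0,0,0,0,1],
)

```text
clock: 27.28
eef_pos: [489.1, -35.1, 45.1]
tool_rot: [-2.226, 0.0, 0.011]
force: [0.2, 1.2, -1.3]
width: 18.3
gripper_force: 59.2
```

Run:
```python
from blue import *
rep(); blue(); s=ctrl.read_state(); print(np.round(s['qpos'],2)); arc([98,100,102,104],[-2.5,-2,-2,-2],x=21.)
```

```text
t 27.27 tip x,s,n [21.06 13.43 23.21] rot deg [-1.2755e+02  1.0000e-02  6.6000e-01] F [ 0.2  1.2 -1.3] F_s,F_n [ 0.4 -1.7] tq [-1.03 -0.   -0.02] w 18.3
top blue area 116 bbox [239 167   6  22] cent [241.6 178.1]
side blue area 336 bbox [224 186  26  23] cent [234.5 193.8]
[ 1.11  1.24 -0.97  1.78  0.12  0.86 -1.25]
98 -3.1 turn [0.58 0.04 0.04] shift mm [-0.01  0.18 -0.27]
100 -2.6 turn [ 2.  0. -0.] shift mm [-0.   -0.86 -1.09]
102 -2.6 turn [ 2. -0.  0.] shift mm [-0.   -1.21 -0.74]
104 -2.6 turn [ 2.  0. -0.] shift mm [-0.   -1.21 -0.74]
```

Blue is now visible from above (columns 239–245), so the coupon is past vertical. Continuing.

>>> carry_out(
  deltas=[1.5,0,0,0,-0.0008,-0.0007,1,1.5,0,0,0,-0.0008,-0.0007,1,1.5,0,0,0,-0.0009,-0.0006,1,1.5,0,0,0,-0.0009,-0.0006,1,0,0,0,0,0,0,1,0,0,0,0,0,0,1],
)

```text
clock: 28.12
eef_pos: [489.1, -35.2, 49.4]
tool_rot: [-2.121, 0.0, 0.012]
force: [0.6, 1.8, -0.1]
width: 18.7
gripper_force: 59.3
```

Run:
```python
from blue import *
rep(); blue(); s=ctrl.read_state(); print(np.round(s['qpos'],2)); arc([104,107,110,113],[-2,-2,-2,-2],x=21.)
```

```text
t 28.12 tip x,s,n [21.03 10.65 24.59] rot deg [-121.54    0.      0.67] F [ 0.6  1.8 -0.1] F_s,F_n [ 1.5 -0.9] tq [-0.55 -0.26  0.12] w 18.7
top blue area 248 bbox [237 169  16  21] cent [245.3 178.6]
side blue area 282 bbox [224 188  26  21] cent [233.9 194.8]
[ 1.14  1.31 -1.    1.73  0.09  0.94 -1.2 ]
104 -2.6 turn [0.58 0.04 0.02] shift mm [-0.03  0.11 -0.25]
107 -2.6 turn [3. 0. 0.] shift mm [-0.   -1.81 -1.12]
110 -2.6 turn [ 3.  0. -0.] shift mm [-0.   -1.81 -1.12]
113 -2.6 turn [3. 0. 0.] shift mm [-0.   -1.81 -1.12]
```

The top-view blue now spans columns 237–253 (~52 mm, the 30° leaf projection), so the coupon has fallen onto the right leaf. I'll work out the retraction, left and up from the blade face.

Run:
```python
from blue import *
R=Ro.from_euler('xyz',ctrl.read_state()['tool_rot'])
for w in([0,8,3],[0,0,40],[-40,0,0]): print(w,np.round(R.inv().apply(w),1))
y=-34*.866+5; z=50+17+8.66
print('seat blue px',[np.round(proj(v,[CX,CY+y-(1.9 if v=='top' else 0),z]),1) for v in('top','side')])
for s in(4,64): print('edge',s,[np.round(proj(v,[CX,CY-s*.866+5-(1.9 if v=='top' else 0),50+s*.5+8.66]),1) for v in('top','side')])
```

```text
[0, 8, 3] [ 0.1 -6.7  5.2]
[0, 0, 40] [  0.  -34.1 -20.9]
[-40, 0, 0] [-40.   -0.2   0.4]
seat blue px [array([244.3, 179.1]), array([237.2, 196.3])]
edge 4 [array([236.7, 179.9]), array([237.2, 207. ])]
edge 64 [array([252.1, 178.3]), array([237.2, 186. ])]
```

The blue extents match the seat prediction (236.7–252.1). Retracting gently.

>>> carry_out(
  deltas=[0,0,0,0,-0.0022,0.0017,1,0,0,0,0,-0.0022,0.0017,1,0,0,0,0,-0.0022,0.0017,1,0,0,0,0,-0.007,-0.0042,1,0,0,0,0,-0.0136,-0.0084,1,0,0,0,0,-0.0136,-0.0084,1,0,0,0,0,-0.0136,-0.0084,1,0,0,0,0,0,0,1],
)

```text
clock: 29.22
eef_pos: [489.6, -28.0, 109.8]
tool_rot: [-2.123, -0.002, 0.011]
force: [0.4, -0.2, -1.5]
width: 18.6
gripper_force: 59.3
```

Run:
```python
from blue import *
rep(); blue(); s=ctrl.read_state(); print(s['eef_pos'],np.round(s['qpos'],2))
```

```text
t 29.23 tip x,s,n [21.62 47.27 73.62] rot deg [-1.2165e+02 -1.2000e-01  6.5000e-01] F [ 0.4 -0.2 -1.5] F_s,F_n [-0.9 -1.2] tq [-1.13  0.02  0.02] w 18.6
top blue area 278 bbox [238 169  15  21] cent [244.6 179. ]
side blue area 524 bbox [224 188  27  21] cent [236.7 198.4]
[488.90111489 -28.05307009 108.08396396] [ 1.15  1.23 -1.05  1.76  0.04  0.97 -1.24]
```

The coupon is on its seat: blue centroid (244.6,179.0) against a predicted (244.3,179.1). Next I'll turn the tool upright, then carry the spatula back.

>>> carry_out(
  deltas=[-4,0,0,0,0,0,1,-6,0,0,0,0,0,1,-6,0,0,0,0,0,1,-6,0,0,0,0,0,1,-6,0,0,0,0,0,1,-6,0,0,0,0,0,1,-6,0,0,0,0,0,1,-6,0,0,0,0,0,1,-6,0,0,0,0,0,1,-4,0,0,0,0,0,1,-2.3,0,0,0,0,0,1,0,0,0,0,0,0,1],
)

```text
clock: 30.82
eef_pos: [488.4, -26.2, 108.0]
tool_rot: [-3.139, 0.001, 0.014]
force: [0.0, -0.1, -0.9]
width: 18.7
gripper_force: 59.2
```

>>> carry_out(
  deltas=[0,0,0,-0.004,0.02,0,1,0,0,0,-0.004,0.03,0,1,0,0,0,-0.004,0.03,0,1,0,0,0,-0.004,0.03,0,1,0,0,0,-0.004,0.03,0,1,0,0,0,-0.004,0.03,0,1,0,0,0,-0.004,0.03,0,1,0,0,0,-0.004,0.03,0,1,0,0,0,0,0.015,0,1,0,0,0,0,0,0,1,0,0,0,0,0,0,1],
)

```text
clock: 32.2
eef_pos: [460.0, -271.5, 107.6]
tool_rot: [-3.138, 0.0, 0.013]
force: [0.6, -0.2, -1.0]
width: 19.0
gripper_force: 59.2
```

Run:
```python
from blue import *
rep(); s=ctrl.read_state(); print(s['eef_pos'],s['tool_rot'])
p=np.array([456.1,-277.0,70.]); R=Ro.from_euler('xyz',[np.pi,0,.006]); print([np.round(v,2) for v in delta(p,R)])
```

```text
t 32.2 tip x,s,n [ -10.48 -113.89  192.3 ] rot deg [-1.7978e+02  1.0000e-02  7.3000e-01] F [ 0.6 -0.2 -1. ] F_s,F_n [-0.7 -0.8] tq [0.02 0.   0.04] w 19.0
[ 459.96889548 -271.49959662  107.63255439] [-3.13783604e+00  2.58087605e-04  1.28146519e-02]
[array([-0.22,  0.02,  0.39]), array([-3.93,  5.59, 37.61])]
```

>>> carry_out(
  deltas=[-0.2,0,0.4,-0.0039,0.005,0.012,1,0,0,0,0,0,0.013,1,0,0,0,0,0,0.013,1,0,0,0,0,0,0,1,0,0,0,0,0,0,1],
)

```text
clock: 32.83
eef_pos: [456.2, -277.9, 69.7]
tool_rot: [3.141, 0.0, 0.005]
force: [0.4, -0.8, -1.5]
width: 18.8
gripper_force: 59.2
```

Run:
```python
from blue import *
rep()
p=np.array([456.1,-276.4,28.5]); R=Ro.from_euler('xyz',[np.pi,0,.006]); print(ctrl.read_state()['eef_pos'],[np.round(v,2) for v in delta(p,R)])
```

```text
t 32.83 tip x,s,n [ -14.31 -139.34  163.19] rot deg [1.7994e+02 1.0000e-02 2.7000e-01] F [ 0.4 -0.8 -1.5] F_s,F_n [-1.5 -0.9] tq [ 0.01 -0.02  0.02] w 18.8
[ 456.21381149 -277.93411192   69.67760269] [array([ 0.06,  0.01, -0.07]), array([-0.1 , -1.58, 41.18])]
```

>>> carry_out(
  deltas=[0,0,0,0,-0.0014,0.01,1,0,0,0,0,0,0.01,1,0,0,0,0,0,0.008,1,0,0,0,0,0,0.005,1,0,0,0,0,0,0.004,1,0,0,0,0,0,0.003,1,0,0,0,0,0,0,1,0,0,0,0,0,0,1],
)

```text
clock: 33.83
eef_pos: [456.1, -276.8, 29.9]
tool_rot: [3.14, -0.0, 0.004]
force: [-1.0, -0.5, -1.5]
width: 18.8
gripper_force: 59.2
```

Run:
```python
from blue import *
rep(); print(ctrl.read_state()['eef_pos'])
```

```text
t 33.83 tip x,s,n [ -14.46 -158.33  128.25] rot deg [179.92  -0.     0.24] F [-1.  -0.5 -1.5] F_s,F_n [-1.2 -1. ] tq [-0.01  0.01  0.05] w 18.8
[ 456.05320155 -276.84679415   29.89617128]
```

>>> carry_out(
  deltas=[0,0,0,0,0,0.001,1,0,0,0,0,0,0.001,1,0,0,0,0,0,0.001,1,0,0,0,0,0,0,1,0,0,0,0,0,0,1],
)

```text
clock: 34.45
eef_pos: [456.0, -276.4, 27.3]
tool_rot: [3.14, 0.0, 0.005]
force: [-0.6, 1.6, 6.1]
width: 18.7
gripper_force: 60.0
```

Run:
```python
from blue import *
rep(); print(ctrl.read_state()['eef_pos'])
```

```text
t 34.45 tip x,s,n [ -14.47 -159.19  125.71] rot deg [179.93   0.     0.27] F [-0.6  1.6  6.1] F_s,F_n [4.5 4.5] tq [ 0.26  0.21 -0.01] w 18.7
[ 456.03459411 -276.3890626    27.28085877]
```

The handle is seated in both notches at the same height as when it was gripped. Releasing and retreating.

>>> carry_out(
  deltas=[0,0,0,0,0,-0.001,1,0,0,0,0,0,0,-1,0,0,0,0,0,0,-1,0,0,0,0,0,0,-1,0,0,0,0,0,0,-1,0,0,0,0,0,0,-1,0,0,0,0,0,-0.01,-1,0,0,0,0,0,-0.02,-1,0,0,0,0,0,-0.03,-1,0,0,0,0,0,-0.03,-1,0,0,0,0,0,-0.03,-1,0,0,0,0,0,0,-1],
)

```text
clock: 35.95
eef_pos: [457.7, -277.3, 150.4]
tool_rot: [3.138, -0.004, 0.004]
force: [-0.1, 0.6, -1.5]
width: 85.6
gripper_force: 0.0
```

Run:
```python
from blue import *
rep(); blue(); T0=cv2.imread('pics/top0.png').astype(int); S0=cv2.imread('pics/side0.png').astype(int)
S=ctrl.get_image('side')[:,:,::-1].astype(int); T=ctrl.get_image('top')[:,:,::-1].astype(int)
for nm,a,b,(x0,y0,x1,y1) in(('blade top',T,T0,(290,180,306,213)),('spatula side',S,S0,(235,155,330,195))):
    d=np.abs(a-b).mean(2)[y0:y1,x0:x1]; print(nm,'diff mean',d.mean().round(1),'max',d.max().round(0), 'n>40',(d>40).sum())
def L(im):
    a=edge(im,(294.2,187),(294.4,211),w=2); b=edge(im,(301,187),(301,211),w=2); return [np.round((X(a[0],np.array([0,1,-r]))+X(b[0],np.array([0,1,-r])))[0]/2,2) for r in(188,210)]
print('blade centre cols before/after',L(T0),L(T))
```

```text
t 35.95 tip x,s,n [-13.09 -98.07 233.43] rot deg [179.78  -0.25   0.24] F [-0.1  0.6 -1.5] F_s,F_n [-0.2 -1.6] tq [-0.01 -0.01 -0.04] w 85.6
top blue area 282 bbox [237 169  16  21] cent [244.5 178.9]
side blue area 537 bbox [224 188  27  21] cent [236.8 198.1]
blade top diff mean 5.5 max 35.0 n>40 0
spatula side diff mean 7.8 max 135.0 n>40 117
blade centre cols before/after [np.float64(297.42), np.float64(297.68)] [np.float64(297.37), np.float64(297.77)]
```

>>> carry_out(
  deltas=[0,0,0,0,0,0,-1,0,0,0,0,0,0,-1,0,0,0,0,0,0,-1],
)

```text
clock: 36.52
eef_pos: [455.8, -276.5, 147.4]
tool_rot: [3.141, 0.001, 0.004]
force: [-0.5, -0.2, 0.2]
width: 85.1
gripper_force: 0.0
```

```bash
python3 -c "
from cell import ctrl
print(ctrl.finish_job())"
```

```text
the job is handed in; nothing more can be done
None
```

The job is handed in at about 36.5 s: the coupon lies blue face up on the right leaf, its image within about 1 px of the seat prediction in the top view (about 2 px in the side view), and the spatula is back in both notches; the backstop was felt at about 5 N, the force readings stayed below 7 N, and no verdict was returned.

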